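# Make up two school-trip medicine kits

## Robot

A 7-joint arm with a two-finger parallel gripper is mounted at the origin on the work surface. World frame = base frame: x ahead of the robot, y to its left, z up, the work surface at z = 0. Lengths are in m, angles in rad, forces in N, time in s.
With the tool pointing down it reaches from about 0.425 to 0.95 m from the base axis. Payload 4.7 kg.
Tool frame: the origin (TCP) lies midway between the tips of the shut fingers; the grasp point (between the pads) lies env.tcp_to_grasp behind it (env.tcp_to_grasp is the distance from the TCP to the grasp point, in m); z points along the fingers, y is the direction in which the jaws open and shut (so a half turn about z gives the same grasp; the last joint's range is limited). The gripper opens to 87 mm and grips with 3 to 60 N. Pads are 19 mm wide; open, the fingers measure 117 mm over their backs; the gripper's body (75 mm by 190 mm) begins 51 mm behind the grasp point.
Start: joints at [-1.193, 0.469, -0.049, 1.532, 0.024, 1.141, -0.082], TCP at [0.267, 0.62, 0.223] pointing down, gripper open.
Joint ranges: [-2.59, 2.59], [-0.33, 1.99], [-1.39, 1.29], [0.1, 2.45], [-1.04, 4.18], [0.21, 1.99], [-2.66, 2.66]. Speed limits (rad/s): [2.57, 2.57, 3.14, 3.14, 3.14, 3.14, 3.14].

## Interface

Orientations are given as a unit quaternion [w, x, y, z].
In Python, from workcell import env gives the robot as it stands.
- The arm moves only by the shell command python3 -m inch 'ROWS' [FORCE]. ROWS is JSON, one flat list of numbers, 7 for each row, row after row: the turn, a rotation vector about the tool's x, y, z in units of 8 degrees (1.0 is 8 degrees), then the shift along the tool's x, y, z in units of 60 mm (1.0 is 60 mm), then the opening, from -1 (shut) to 1 (fully open). In form: [ax, ay, az, tx, ty, tz, fingers, ax, ay, az, tx, ty, tz, fingers, ...]. A call has 1 to 20 rows; each row is the pose to reach, as a shift and turn from the pose commanded when the call began, along the tool's axes at that moment; what a row does not reach only later rows make up. A row lasts 1/8 s, in which the tool goes at most 62.5 mm and 10.7 degrees, less where a joint would pass 70% of its speed; a pose out of reach is approached as far as the arm can. A call with a gripper value outside its range is refused whole. The fingers move at their own pace and stop on an object; FORCE is the grip in N (left out, the last holds). Time passes only in rows, so rows that repeat a pose let the fingers close. It gives the time, the measured TCP pose, the force and the opening at its end, in the units of the state.
- env.read_state(): the state, without advancing time (a new reading comes with each control period).
- env.read_camera(name): name is "scene" or "top"; returns the picture (480x640x3 uint8, red, green, blue); there is no depth.
- env.get_calibration(name): a dict with "intrinsics" (3x3 intrinsics, pixels), "dist_coeffs" ([k1, k2, p1, p2, k3] as OpenCV has them; the pictures are not rectified), "xyz" and "attitude" of the camera in the world. Camera axes: x right, y down, z forward; pixel columns grow to the right and rows downward; lengths in m; the calibration is good to about 2 mm. A picture is of the moment at which its call begins. get_calibration takes no time and is no camera call.
- env.finish_job(): hands the job in, once; it reports no verdict.
The state is a dict: "time_s": time; "joint_positions": joint angles; "joint_velocities": joint speeds; "joint_efforts": joint torques, N m; "position": TCP position; "tool_rot": TCP orientation; "contact_force": force on the tool from outside, world axes, zero at the start; "torque": the same for the moment, N m; "width": finger opening in m.
Only numpy, scipy, OpenCV 4.12 (cv2) and the standard library are available. Lean on these libraries where they do the work, as an engineer would, in place of code of your own. Each camera call takes 0.05 s, during which the arm holds its last target.

## Task

Make up the two medicine kits for the school trip: in the rectangular tray lay the auto-injector lengthways and stand the smaller cream jar and the middle compartment of the pill organiser, and in the round dish lay the inhaler flat on its side and stand the stout tablet bottle. The middle compartment is keyed between its neighbours, so lift it straight up and out without dragging the organiser along. Set everything down gently (never drop it from a height) on the floor of its tray or dish, upright or flat and not on top of something else, and leave the larger jar and the slim dropper bottle where they are.

Things in the scene. Friction and masses are not known exactly. Their poses are not given: they have to be found in the camera images.
- tray: Rectangular flat steel tray for the first kit, fixed to the table, 210 x 150 mm outside, rim 18 mm above the table, walls 4 mm thick, inner floor 4 mm above the table. Origin at the centre of its underside (table level); x along its 210 mm side, y along its 150 mm side, z up.
- dish: Round flat steel dish for the second kit, fixed to the table, 180 mm across outside, rim 18 mm above the table, wall 4 mm thick, inner floor 4 mm above the table. Origin at the centre of its underside (table level), z up.
- organiser: Pill organiser, loose on the table, 0.8 kg: base plate 56 (x) x 126 (y) x 6 mm with two fixed white compartments at the ends of y, 36 mm in x, tops 51 mm above the table. Between them stands the loose third (pillbox_c), ribs held in their slots with 1.5 mm play: it comes out only upwards, free after a 44 mm lift. Origin: centre of underside; x across the row, y along it, z up.
- pillbox_c (a point): Loose middle compartment of the organiser: white box 36 x 36 mm, 56 mm high, on the 6 mm base plate (top 62 mm above the table, 11 mm above its neighbours). T ribs on its y faces (56 mm over ribs, up to 40 mm above its foot); the plain x faces, 36 mm apart, are open to the fingers. Point at its centre, 28 mm above its foot; axes as the organiser's at the start, z up. 35-70 g.
- injector_c (a point): Auto-injector: long white pen of oblong section with a grey cap, lying flat on the table, 125 mm long, 26 mm wide, 22 mm high. Point at its centre, 11 mm up; x along its length towards the cap, y across its width, z up. 40 to 85 g.
- inhaler_c (a point): L-shaped inhaler lying on its side: white barrel 70 (x) x 30 (y) x 28 mm (z), metal canister 22 mm thick standing 15 mm out of its +x end, mouthpiece standing 27 mm out of its -y side near -x. Point on the barrel's middle line, 14 mm up, at the clear part to grip across y: barrel runs 23 mm to +x and 47 mm to -x of it, mouthpiece from 23 to 47 mm to -x. 35-70 g.
- tablets_c (a point): Stout round white tablet bottle with paper label, standing, 42 mm diameter, 72 mm high. Point at its centre, 36 mm above its foot; z up along its axis. 40 to 85 g.
- cream_c (a point): The smaller of two round white cream jars, standing, 44 mm diameter, 40 mm high. Point at its centre, 20 mm above its foot; z up along its axis. 50 to 100 g.
- bigjar_c (a point): The larger of the two round white cream jars, standing, 62 mm diameter, 55 mm high; it is to be left where it is. Point at its centre, 27.5 mm above its foot.
- dropper_c (a point): Slim white dropper bottle with a narrow nozzle, standing, 28 mm diameter, 60 mm high; it is to be left where it is. Point at its centre, 30 mm above its foot.
There are look-alikes about, which are no part of the job. Leave any green or pink look-alike of the part that bears inhaler_c alone.

How it is judged:
By the outcome, as a careful person would: the job done as asked, in the order asked, and still so for the second after the job is handed in, with the robot touching nothing.
It also fails if it takes over 131 s, if anything falls off the work surface, if the arm or the gripper's body presses on something with over 40 N, if the wrist force passes 120 N, or if a joint passes its speed limit or range.

## Working session

There is one attempt and no reset: what is moved stays moved. The work goes in short steps, Python scripts to look and compute and a shell command to move; the robot and the scene stay as the last step left them, time stands still between calls to the robot, and variables do not carry over. Pictures are saved under pics/ and viewed, and the job is handed in when it is done.

```bash
ls; mkdir -p pics; python3 - <<'E'
from workcell import env
import cv2
s=env.read_state();print(s)
print(env.tcp_to_grasp)
for n in("scene","top"):
    c=env.get_calibration(n);print(n,c)
    cv2.imwrite(f'pics/{n}0.png',env.read_camera(n)[:,:,::-1])
E
```

```text
pics
{'time_s': 0.0, 'joint_positions': array([-1.19290142,  0.46947423, -0.04861969,  1.53368398,  0.02413623,
        1.14099136, -0.08229751]), 'joint_velocities': array([-0.0002743 ,  0.00010241,  0.00013707, -0.00153182,  0.00154803,
       -0.00091089,  0.0011141 ]), 'joint_efforts': array([ 4.33054302e-04, -5.07974768e+01, -8.10464029e-02, -2.36158758e+01,
       -6.14428357e-02,  3.80578043e-02,  1.75798809e-04]), 'position': array([0.26682639, 0.61937509, 0.22148163]), 'tool_rot': array([-1.52995182e-04,  2.01962986e-01,  9.79392660e-01, -9.72941077e-04]), 'contact_force': array([0.39723527, 0.98458304, 0.85083317]), 'torque': array([ 0.01388749, -0.07646834, -0.00896988]), 'width': 0.08702057780764728}
0.0187
scene {'intrinsics': array([[545.55018549,   0.        , 323.46747328],
       [  0.        , 545.55018549, 241.04401064],
       [  0.        ,   0.        ,   1.        ]]), 'dist_coeffs': array([-0.09399881,  0.        ,  0.        ,  0.        ,  0.        ]), 'xyz': array([ 0.75898524, -0.56533466,  0.90765988]), 'attitude': array([-0.28209494,  0.90770993,  0.29515671, -0.09678662])}
top {'intrinsics': array([[582.60344504,   0.        , 323.99115863],
       [  0.        , 582.60344504, 238.36549312],
       [  0.        ,   0.        ,   1.        ]]), 'dist_coeffs': array([-0.09202929,  0.        ,  0.        ,  0.        ,  0.        ]), 'xyz': array([ 0.31094878, -0.08645115,  1.22497221]), 'attitude': array([-0.03578077,  0.70843943, -0.70404556,  0.03395832])}
```

View pics/scene0.png

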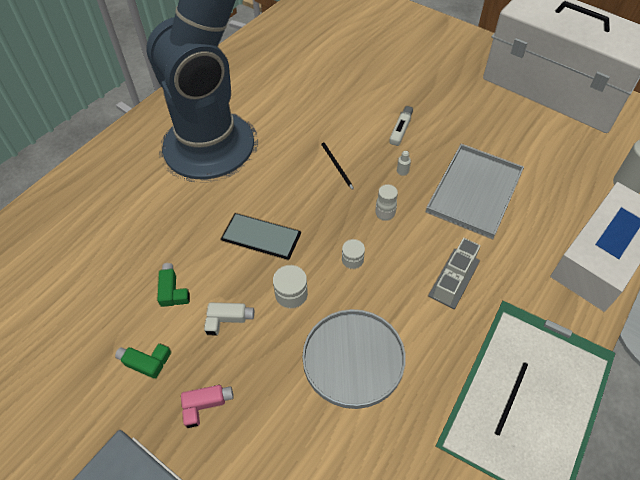

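View pics/top0.png

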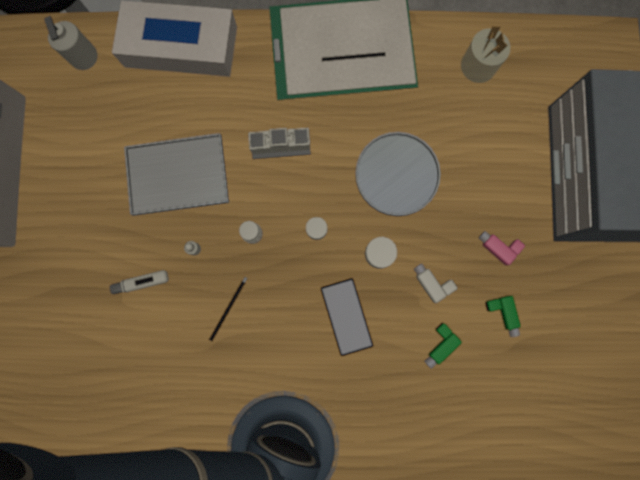

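The scene view shows the white inhaler at (230,314) with green ones at (170,287) and (148,360) and a pink one at (205,402). The jars are big (290,284) and small (353,252), the tablet bottle is at (387,200), the dropper at (404,162) and the injector at (401,126). The organiser is at (456,275), the tray at (475,190) and the dish at (354,358). In the top view the matching targets are at (433,285), (316,228), (250,231), (140,282) and (280,143).

```bash
cat > h.py <<'E'
import numpy as np, cv2
from scipy.spatial.transform import Rotation as R
from workcell import env
def rot(q): return R.from_quat([q[1],q[2],q[3],q[0]])
CAL={n:env.get_calibration(n) for n in("scene","top")}
def ray(n,px):
    c=CAL[n]
    p=cv2.undistortPoints(np.array(px,float).reshape(-1,1,2),c['intrinsics'],c['dist_coeffs'])[:,0]
    d=np.c_[p,np.ones(len(p))]
    return c['xyz'],rot(c['attitude']).apply(d)
def plane(n,px,z):
    o,d=ray(n,px); return o+d*((z-o[2])/d[:,2])[:,None]
def proj(n,P):
    c=CAL[n];r=rot(c['attitude']).inv();
    return cv2.projectPoints(np.array(P,float).reshape(-1,1,3),r.as_rotvec(),r.apply(-c['xyz']),c['intrinsics'],c['dist_coeffs'])[0][:,0]
def crop(img,x,y,w,h,f,k):
    cv2.imwrite(f'pics/{f}.png',cv2.resize(img[y:y+h,x:x+w,::-1],None,fx=k,fy=k,interpolation=cv2.INTER_CUBIC))
E
python3 - <<'E'
from h import *
t=cv2.imread('pics/top0.png')[:,:,::-1];s=cv2.imread('pics/scene0.png')[:,:,::-1]
crop(t,100,110,200,150,'t_l',4)
crop(t,300,120,200,150,'t_r',4)
crop(t,360,210,180,135,'t_inh',4)
crop(s,380,90,150,112,'s_inj',5)
crop(s,260,170,240,180,'s_mid',3.3)
crop(s,400,220,120,90,'s_org',6)
# test: undistort model check
for nm,z,a,b in [('big',.055,(381,252),(290,274)),('cream',.04,(316,228),(353,246)),('tab',.072,(250,231),(388,190)),('drop',.06,(190,246),(404,152))]:
    print(nm,plane('top',[a],z)[0],plane('scene',[b],z)[0])
E
```

```text
big [ 0.39984923 -0.19809678  0.055     ] [ 0.39769762 -0.18835017  0.055     ]
cream [ 0.44946443 -0.06652318  0.04      ] [ 0.45065321 -0.06126573  0.04      ]
tab [0.43893117 0.06457149 0.072     ] [0.44235172 0.07239341 0.072     ]
drop [0.40912543 0.18718185 0.06      ] [0.40899937 0.19144832 0.06      ]
```

View pics/t_l.png

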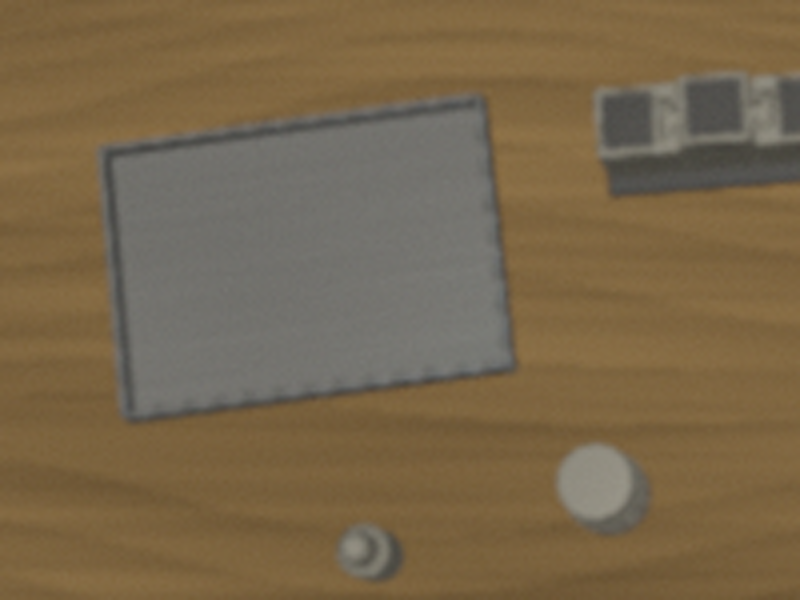

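View pics/t_inh.png

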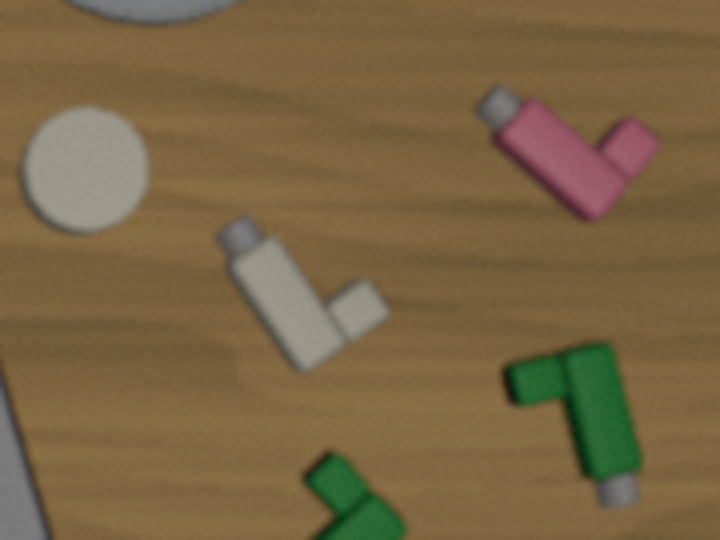

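View pics/s_org.png

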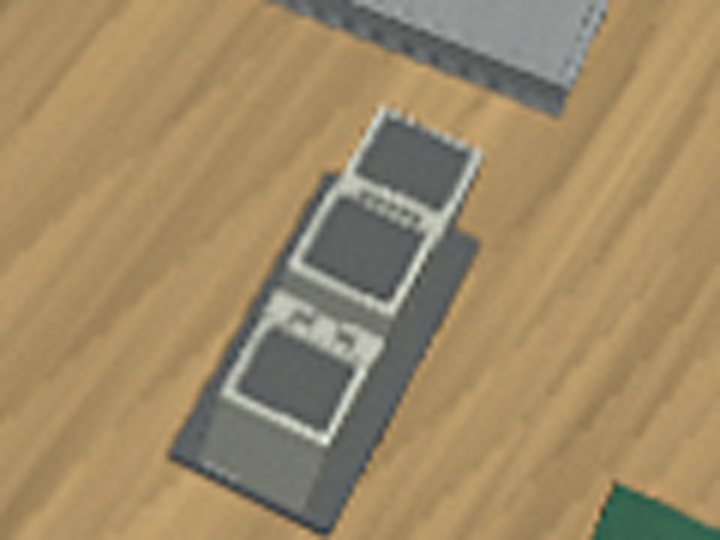

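View pics/s_mid.png

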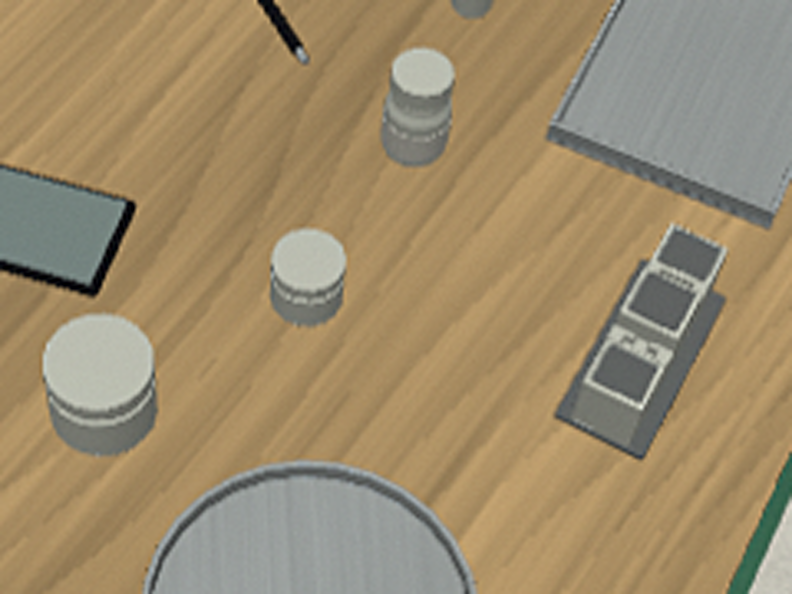

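View pics/s_inj.png

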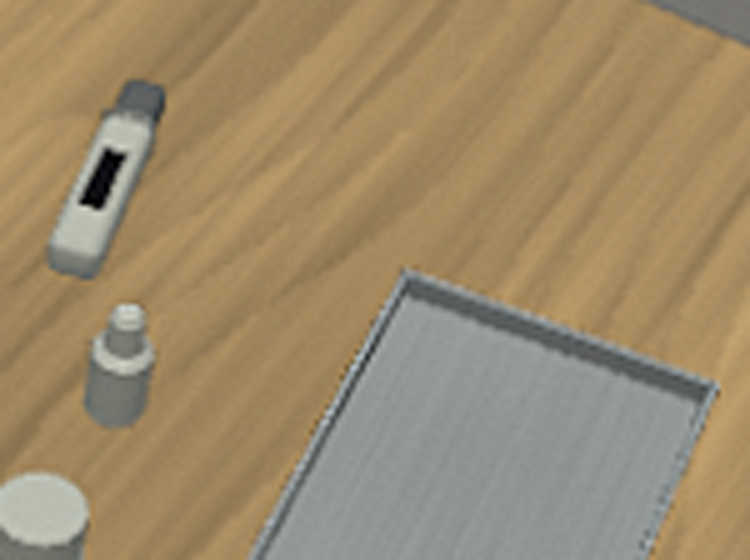

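The crops show the inhaler with its canister up-left at about (420,268) and its mouthpiece to the right. Pillbox_c is the raised middle box of the organiser, and the injector cap is at its far-left end. Next I'll measure these with contours.

```bash
cat > m.py <<'E'
from h import *
import sys
def comps(img,n,lo,smax,box,amin=60):
    x,y,w,h=box
    hsv=cv2.cvtColor(np.ascontiguousarray(img[y:y+h,x:x+w]),cv2.COLOR_RGB2HSV)
    m=((hsv[...,1]<smax)&(hsv[...,2]>lo)).astype(np.uint8)
    cs,_=cv2.findContours(m,cv2.RETR_EXTERNAL,cv2.CHAIN_APPROX_NONE)
    return [c+np.array([[x,y]]) for c in cs if cv2.contourArea(c)>amin]
if __name__=='__main__':
    t=cv2.imread('pics/top0.png')[:,:,::-1];s=cv2.imread('pics/scene0.png')[:,:,::-1]
    for nm,im,pts in (('top',t,[(381,252),(316,228),(250,231),(400,175),(180,180),(433,285),(445,292),(420,270),(140,284),(115,288)]),('scene',s,[(290,274),(353,246),(388,190),(354,358),(475,190),(230,312),(230,326),(250,313),(398,130),(407,110),(412,290)])):
        hsv=cv2.cvtColor(np.ascontiguousarray(im),cv2.COLOR_RGB2HSV)
        for p in pts: print(nm,p,im[p[1],p[0]],hsv[p[1],p[0]])
        print('wood',hsv[260,200],hsv[270,330])
E
python3 m.py
```

```text
top (381, 252) [154 151 139] [ 24  25 154]
top (316, 228) [151 146 134] [ 21  29 151]
top (250, 231) [149 144 132] [ 21  29 149]
top (400, 175) [121 123 124] [100   6 124]
top (180, 180) [116 116 111] [ 30  11 116]
top (433, 285) [152 148 136] [ 23  27 152]
top (445, 292) [125 123 111] [ 26  29 125]
top (420, 270) [120 118 120] [150   4 120]
top (140, 284) [84 84 74] [30 30 84]
top (115, 288) [76 75 70] [25 20 76]
wood [ 18 135 108] [ 18 131 125]
scene (290, 274) [187 191 176] [ 38  20 191]
scene (353, 246) [188 190 178] [ 35  16 190]
scene (388, 190) [184 187 174] [ 37  18 187]
scene (354, 358) [150 153 153] [ 90   5 153]
scene (475, 190) [142 148 147] [ 85  10 148]
scene (230, 312) [189 191 178] [ 35  17 191]
scene (230, 326) [166 137  96] [ 18 108 166]
scene (250, 313) [175 181 180] [ 85   8 181]
scene (398, 130) [0 0 2] [120 255   2]
scene (407, 110) [94 97 97] [90  8 97]
scene (412, 290) [159 132  92] [ 18 107 159]
wood [ 18 106 168] [ 18 108 172]
```

```bash
cat > m2.py <<'E'
from m import *
t=cv2.imread('pics/top0.png')[:,:,::-1];s=cv2.imread('pics/scene0.png')[:,:,::-1]
def circ(n,P,z,nm):
    w=plane(n,P.reshape(-1,2),z)[:,:2].astype(np.float32)
    (c,r)=cv2.minEnclosingCircle(w); m=cv2.fitEllipse(w)
    print(nm,n,'enc',np.round(c,4),'r %.4f'%r,'ell',np.round(m[0],4),np.round(m[1],4))
# bright tops
boxes={'big':(.055,(355,225,55,55),(265,255,55,45)),'cream':(.04,(296,210,42,40),(335,235,35,25)),'tab':(.072,(230,212,42,45),(370,180,35,23)),'drop':(.06,(178,235,30,30),(392,147,25,15))}
for k,(z,bt,bs) in boxes.items():
    for n,im,b,lo in(('top',t,bt,135 if k!='drop' else 125),('scene',s,bs,170)):
        cs=comps(im,n,lo,60,b,20)
        if cs: circ(n,max(cs,key=cv2.contourArea),z,k)
# dish outline & tray outline, z=.018
for n,im,bd,btr in(('top',t,(345,120,105,105),(118,125,120,98)),('scene',s,(295,302,120,112),(415,135,120,110))):
    for nm,b in(('dish',bd),('tray',btr)):
        c=max(comps(im,n,30,70,b,500),key=cv2.contourArea)
        if nm=='dish': circ(n,c,.018,nm)
        else:
            w=plane(n,c.reshape(-1,2),.018)[:,:2].astype(np.float32)
            print(nm,n,cv2.minAreaRect(w))
# silhouettes injector / inhaler / organiser
for n,im,b1,b2,b3 in(('top',t,(100,262,78,40),(405,255,60,55),(240,118,80,48)),('scene',s,(382,98,38,52),(198,295,62,45),(420,232,70,80))):
    for nm,b,z in(('inj',b1,.011),('inh',b2,.014),('org',b3,.003)):
        c=max(comps(im,n,20,75,b,100),key=cv2.contourArea)
        w=plane(n,c.reshape(-1,2),z)[:,:2].astype(np.float32)
        print(nm,n,cv2.minAreaRect(w),'px',cv2.boundingRect(c))
E
python3 m2.py
```

```text
big top enc [ 0.4004 -0.1988] r 0.0308 ell [ 0.4007 -0.1992] [0.0586 0.0596]
big scene enc [ 0.4028 -0.1971] r 0.0304 ell [ 0.4027 -0.1972] [0.0589 0.0594]
cream top enc [ 0.4513 -0.0668] r 0.0213 ell [ 0.4512 -0.0668] [0.0402 0.0409]
cream scene enc [ 0.4533 -0.065 ] r 0.0216 ell [ 0.4534 -0.0649] [0.0408 0.0418]
tab top enc [0.4415 0.0684] r 0.0177 ell [0.4411 0.0684] [0.033  0.0337]
tab scene enc [0.4433 0.0695] r 0.0188 ell [0.4434 0.0693] [0.0348 0.0354]
dish top enc [ 0.5697 -0.2374] r 0.0909 ell [ 0.5697 -0.2375] [0.1776 0.1796]
tray top ((0.5664777755737305, 0.2334849238395691), (0.15229661762714386, 0.21223025023937225), 7.96589469909668)
dish scene enc [ 0.5746 -0.2384] r 0.0923 ell [ 0.5743 -0.2384] [0.1777 0.183 ]
tray scene ((0.5707142353057861, 0.22954043745994568), (0.15033318102359772, 0.2245497852563858), 7.7791547775268555)
inj top ((0.33618584275245667, 0.30678126215934753), (0.026603277772665024, 0.12594889104366302), 14.467021942138672) px (110, 270, 58, 24)
inh top ((0.3475251793861389, -0.31350746750831604), (0.08601485192775726, 0.05929121747612953), 34.12578582763672) px (414, 264, 43, 39)
org top ((0.6394615769386292, 0.0155218206346035), (0.06260029226541519, 0.13137760758399963), 4.807841777801514) px (248, 128, 62, 31)
inj scene ((0.33703136444091797, 0.30813804268836975), (0.028274251148104668, 0.13879796862602234), 14.82034969329834) px (389, 106, 24, 40)
inh scene ((0.3483127951622009, -0.3100742995738983), (0.08891130238771439, 0.06462753564119339), 33.93939971923828) px (204, 302, 51, 33)
org scene ((0.6360995769500732, 0.031706731766462326), (0.05607141926884651, 0.16197001934051514), 5.004782199859619) px (428, 237, 53, 72)
```

```bash
python3 - <<'E'
from m import *
t=cv2.imread('pics/top0.png')[:,:,::-1];s=cv2.imread('pics/scene0.png')[:,:,::-1]
print(plane('top',[(278.7,136.7)],.062),plane('scene',[(460.8,261.7)],.062))
# scene base plate corners z=.006 : crop/6 + offset
P=[(400+x/6-.4,220+y/6-.4) for x,y in[(172,455),(328,530),(478,240),(330,172)]]
w=plane('scene',P,.006);print(np.round(w,4),w.mean(0))
crop(t,240,115,80,60,'t_org',9)
E
```

```text
[[0.63477837 0.01102309 0.062     ]] [[0.6395675  0.01349325 0.062     ]]
[[ 0.6174 -0.0513  0.006 ]
 [ 0.6703 -0.046   0.006 ]
 [ 0.6592  0.0777  0.006 ]
 [ 0.6064  0.0729  0.006 ]] [0.63833347 0.01329202 0.006     ]
```

View pics/t_org.png

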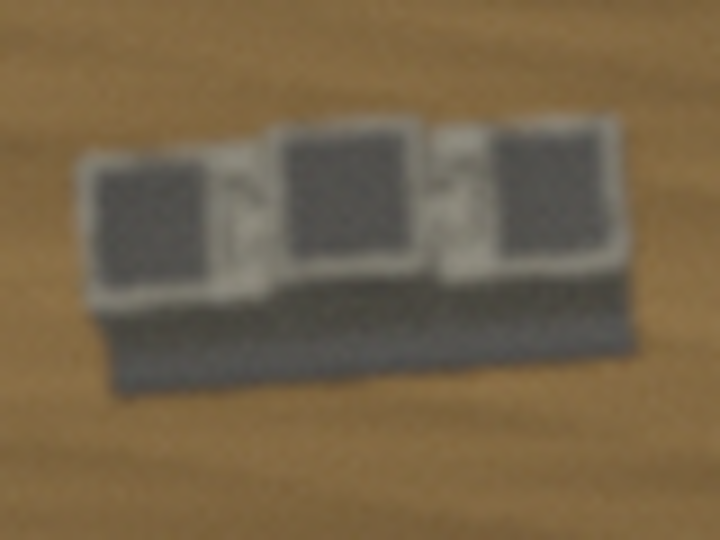

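The crop shows the raised middle box at top pixel (279,137). Its plan position agrees in both views at about (0.637, 0.012), with the row axis at 95°. Now a helper to work out the rows, then the injector.

```bash
cat > nx.py <<'E'
# usage: nx.py x y z jawdeg : row (turn, shift) in move units from the measured pose
from h import *
import sys
x,y,z,a=map(float,sys.argv[1:5])
s=env.read_state();p=s['position'];q=rot(s['tool_rot'])
best=None
for k in(0,180):
    b=np.radians(a+k); Y=np.array([np.cos(b),np.sin(b),0]);Z=np.array([0,0,-1.]);X=np.cross(Y,Z)
    T=R.from_matrix(np.c_[X,Y,Z]); rv=(q.inv()*T).as_rotvec()
    if best is None or np.linalg.norm(rv)<np.linalg.norm(best): best=rv
sh=q.inv().apply(np.array([x,y,z])-p)
Yc=q.apply([0,1,0])
print('turn',np.round(np.degrees(best)/8,2),'shift',np.round(sh/.06,3),'dist',round(np.linalg.norm(sh),3),'jaw now %.1f'%np.degrees(np.arctan2(Yc[1],Yc[0])),'q',np.round(s['joint_positions'],2),'f',np.round(s['contact_force'],1),'w',round(s['width'],4),'pos',np.round(p,4),'t',round(s['time_s'],1))
E
python3 nx.py .337 .307 .10 14.5
```

```text
turn [-0.01  0.01  6.52] shift [-3.134 -4.316  2.034] dist 0.343 jaw now 66.7 q [-1.19  0.47 -0.05  1.53  0.02  1.14 -0.08] f [-0.1 -1.1 -0.3] w 0.0874 pos [0.2669 0.6194 0.2216] t 0.1
```

```bash
python3 -m inch '[0,0,6.52,-3.13,-4.32,2.03,0.2, 0,0,6.52,-3.13,-4.32,2.03,0.2, 0,0,6.52,-3.13,-4.32,2.03,0.2, 0,0,6.52,-3.13,-4.32,2.03,0.2, 0,0,6.52,-3.13,-4.32,2.03,0.2, 0,0,6.52,-3.13,-4.32,2.03,0.2, 0,0,6.52,-3.13,-4.32,2.03,0.2, 0,0,6.52,-3.13,-4.32,2.03,0.2]' 25; python3 nx.py .337 .307 .004 14.5
python3 - <<'E'
from h import *
t=env.read_camera('top'); s=env.read_camera('scene')
cv2.imwrite('pics/top1.png',t[:,:,::-1]); crop(s,320,40,200,150,'s1',4)
E
```

```text
time_s: 1.1
position: [0.3371, 0.309, 0.1011]
tool_rot: [-0.0, 0.612, 0.791, 0.001]
contact_force: [0.7, 0.4, -0.4]
width: 0.0521
turn [ 0.01 -0.01  0.01] shift [-0.035 -0.011  1.619] dist 0.097 jaw now 14.6 q [-0.99  0.28  0.19  2.17 -0.08  0.7  -0.5 ] f [ 0.7  0.4 -0.4] w 0.0521 pos [0.3371 0.309  0.1011] t 1.1
```

View pics/s1.png

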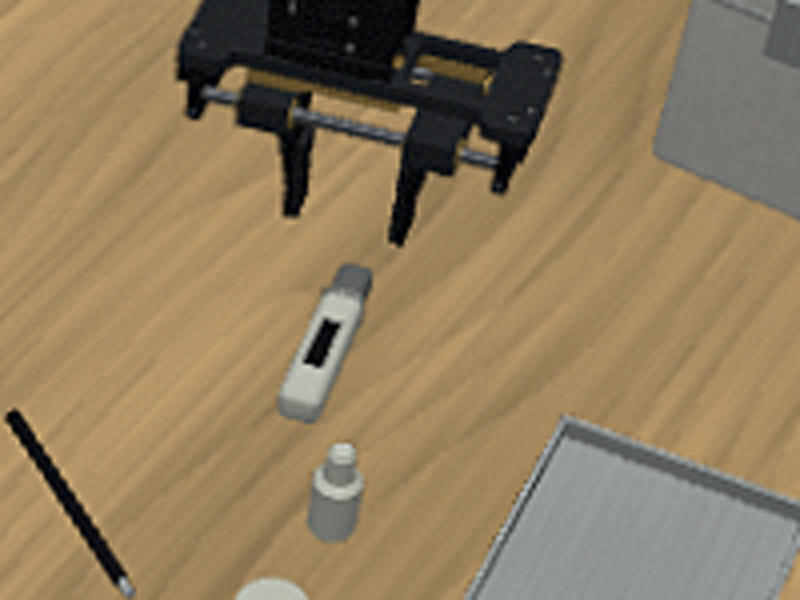

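The fingers straddle the injector line, with the fingertips at crop (290,215) and (400,240). Descending.

```bash
python3 -m inch '[0,0,0,-0.035,-0.01,0.8,0.2, 0,0,0,-0.035,-0.01,1.3,0.2, 0,0,0,-0.035,-0.01,1.61,0.2, 0,0,0,-0.035,-0.01,1.61,0.2, 0,0,0,-0.035,-0.01,1.61,-1, 0,0,0,-0.035,-0.01,1.61,-1, 0,0,0,-0.035,-0.01,1.61,-1, 0,0,0,-0.035,-0.01,1.61,-1, 0,0,0,-0.035,-0.01,1.61,-1]' 25; python3 nx.py .337 .307 .12 14.5
```

```text
time_s: 2.33
position: [0.3372, 0.3058, 0.0047]
tool_rot: [-0.0, 0.612, 0.791, 0.001]
contact_force: [-1.0, -0.3, 6.0]
width: 0.0256
turn [ 0.01 -0.01  0.  ] shift [ 0.022  0.004 -1.922] dist 0.115 jaw now 14.5 q [-0.95  0.46  0.15  2.23 -0.14  0.47 -0.44] f [-1.  -0.3  6. ] w 0.0256 pos [0.3372 0.3058 0.0047] t 2.3
```

```bash
python3 -m inch '[0,0,0,0,0,-0.5,-1, 0,0,0,0,0,-1.2,-1, 0,0,0,0,0,-2.0,-1, 0,0,0,0,0,-2.0,-1]'; python3 nx.py .5992 .2385 .12 8
```

```text
time_s: 2.82
position: [0.3387, 0.3072, 0.1272]
tool_rot: [0.0, 0.612, 0.791, 0.004]
contact_force: [0.5, 0.5, -0.2]
width: 0.0259
turn [ 0.04 -0.04  0.82] shift [-2.198  3.915  0.134] dist 0.27 jaw now 14.5 q [-1.01  0.23  0.21  2.15 -0.07  0.76 -0.5 ] f [ 0.5  0.5 -0.2] w 0.0259 pos [0.3387 0.3072 0.1272] t 2.8
```

```bash
python3 -m inch '[0,0,0.4,-1.1,1.96,0.05,-1, 0,0,0.82,-2.2,3.92,0.1,-1, 0,0,0.82,-2.2,3.92,0.1,-1, 0,0,0.82,-2.2,3.92,0.1,-1, 0,0,0.82,-2.2,3.92,0.1,-1, 0,0,0.82,-2.2,3.92,0.1,-1, 0,0,0.82,-2.2,3.92,0.1,-1]'; python3 nx.py .5992 .2385 .0088 8
python3 - <<'E'
from h import *
t=env.read_camera('top'); s=env.read_camera('scene')
crop(t,90,90,200,150,'t2',4); crop(s,380,60,200,150,'s2',4)
E
```

```text
time_s: 3.7
position: [0.5957, 0.2373, 0.1168]
tool_rot: [-0.001, 0.656, 0.755, -0.001]
contact_force: [-0.3, 0.4, -0.8]
width: 0.0255
turn [-0.02 -0.    0.01] shift [0.012 0.067 1.8  ] dist 0.108 jaw now 8.0 q [-0.65  0.53  0.29  1.73 -0.18  0.91 -0.15] f [-0.3  0.4 -0.8] w 0.0255 pos [0.5957 0.2373 0.1168] t 3.7
```

View pics/s2.png

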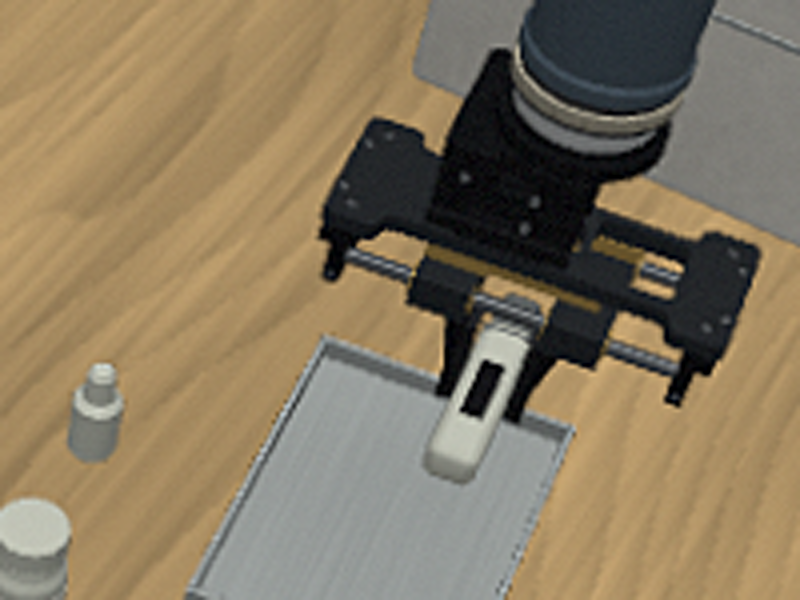

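The injector is held level and sits over the far half of the tray, at crop (480,390). Lowering it.

```bash
python3 -m inch '[0,0,0,0.01,0.067,0.8,-1, 0,0,0,0.01,0.067,1.3,-1, 0,0,0,0.01,0.067,1.6,-1, 0,0,0,0.01,0.067,1.7,-1, 0,0,0,0.01,0.067,1.77,-1, 0,0,0,0.01,0.067,1.8,-1, 0,0,0,0.01,0.067,1.8,-1]'; python3 nx.py .5992 .2385 .0088 8
```

```text
time_s: 4.68
position: [0.602, 0.238, 0.0108]
tool_rot: [0.0, 0.656, 0.755, 0.001]
contact_force: [0.4, -0.9, -0.4]
width: 0.0258
turn [ 0.01 -0.   -0.  ] shift [ 0.015 -0.045  0.033] dist 0.003 jaw now 8.0 q [-0.61  0.67  0.25  1.78 -0.23  0.72 -0.11] f [ 0.4 -0.9 -0.4] w 0.0258 pos [0.602  0.238  0.0108] t 4.7
```

```bash
python3 -m inch '[0,0,0,0.01,-0.02,0.03,-1, 0,0,0,0.01,-0.02,0.04,-1, 0,0,0,0.01,-0.02,0.04,-1]'; python3 nx.py .5992 .2385 .0088 8
```

```text
time_s: 5.05
position: [0.6008, 0.2384, 0.0088]
tool_rot: [0.0, 0.656, 0.755, 0.001]
contact_force: [-1.5, -0.6, 5.3]
width: 0.0257
turn [ 0.01 -0.   -0.  ] shift [ 0.005 -0.026 -0.   ] dist 0.002 jaw now 8.0 q [-0.62  0.67  0.24  1.78 -0.23  0.72 -0.11] f [-1.5 -0.6  5.3] w 0.0257 pos [0.6008 0.2384 0.0088] t 5.0
```

Contact felt at 5 N, so I'll release, rise and move towards the cream jar.

```bash
python3 -m inch '[0,0,0,0,0,0,-0.15, 0,0,0,0,0,0,-0.15, 0,0,0,0,0,0,-0.15, 0,0,0,0,0,-0.6,-0.15, 0,0,0,0,0,-1.6,-0.15, 0,0,0,0,0,-2.4,0.3, 0,0,0,0,0,-2.4,0.5]'; python3 nx.py .4523 -.0659 .12 8
python3 - <<'E'
from h import *
t=env.read_camera('top'); s=env.read_camera('scene')
crop(s,380,60,200,150,'s3',4)
E
```

```text
time_s: 5.92
position: [0.6032, 0.2391, 0.1565]
tool_rot: [0.002, 0.656, 0.754, 0.004]
contact_force: [0.8, 0.1, -0.7]
width: 0.0496
turn [ 0.06 -0.02 -0.  ] shift [-4.688 -3.2    0.566] dist 0.342 jaw now 8.0 q [-0.66  0.49  0.3   1.69 -0.17  0.98 -0.16] f [ 0.8  0.1 -0.7] w 0.0496 pos [0.6032 0.2391 0.1565] t 5.9
```

View pics/s3.png

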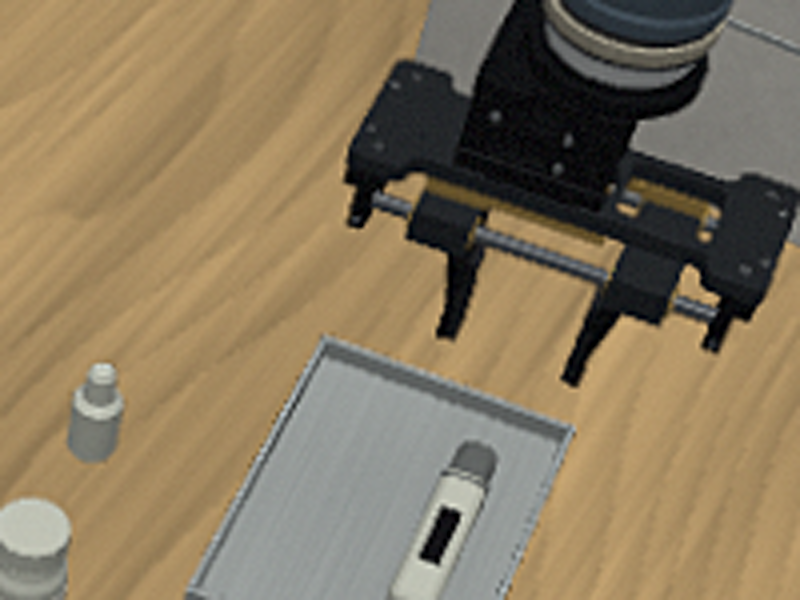

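The injector lies flat along the far side of the tray, with its cap at crop (475,460). Next is the cream jar.

```bash
python3 nx.py .4523 -.0659 .10 -81
```

```text
turn [-0.   -0.   11.12] shift [-4.679 -3.143  0.862] dist 0.342 jaw now 8.0 q [-0.66  0.49  0.3   1.7  -0.17  0.98 -0.16] f [-0.  -0.3 -0.7] w 0.0571 pos [0.6001 0.2383 0.1518] t 6.0
```

```bash
python3 -m inch '[0,0,11.12,-4.68,-3.14,0.86,0.6, 0,0,11.12,-4.68,-3.14,0.86,0.6, 0,0,11.12,-4.68,-3.14,0.86,0.6, 0,0,11.12,-4.68,-3.14,0.86,0.6, 0,0,11.12,-4.68,-3.14,0.86,0.6, 0,0,11.12,-4.68,-3.14,0.86,0.6, 0,0,11.12,-4.68,-3.14,0.86,0.6, 0,0,11.12,-4.68,-3.14,0.86,0.6, 0,0,11.12,-4.68,-3.14,0.86,0.6, 0,0,11.12,-4.68,-3.14,0.86,0.6, 0,0,11.12,-4.68,-3.14,0.86,0.6]'; python3 nx.py .4523 -.0659 .008 -81
python3 - <<'E'
from h import *
s=env.read_camera('scene')
crop(s,280,160,200,150,'s4',4)
E
```

```text
time_s: 7.4
position: [0.452, -0.0659, 0.0994]
tool_rot: [0.0, 0.997, 0.079, -0.001]
contact_force: [-0.0, -0.2, -0.6]
width: 0.0695
turn [-0.    0.01  0.01] shift [7.000e-03 1.000e-03 1.524e+00] dist 0.091 jaw now -80.9 q [-0.56  0.34  0.74  2.19 -0.35  0.73 -0.99] f [-0.  -0.2 -0.6] w 0.0695 pos [ 0.452  -0.0659  0.0994] t 7.4
```

View pics/s4.png

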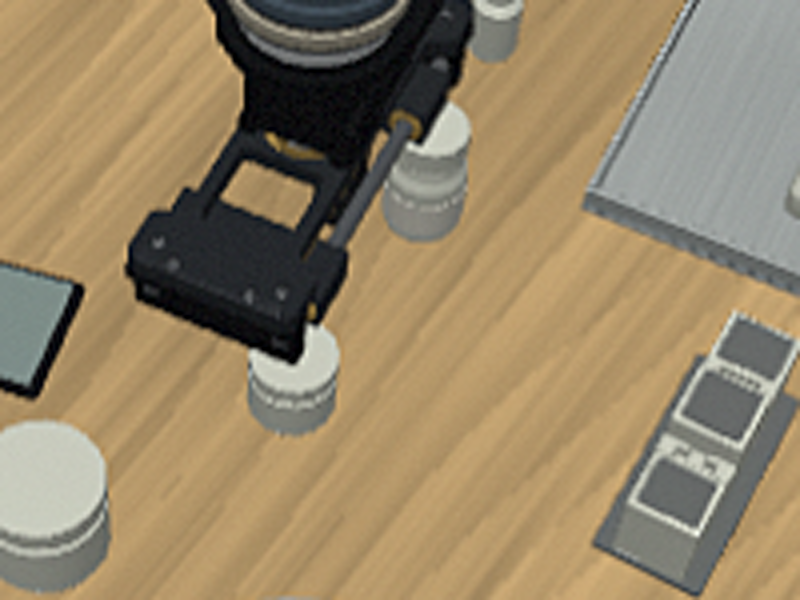

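The jar is under the gripper at crop (293,370) and the bodies clear the tablet bottle. Descending.

```bash
python3 -m inch '[0,0,0,0,0,0.7,0.6, 0,0,0,0,0,1.2,0.6, 0,0,0,0,0,1.5,0.6, 0,0,0,0,0,1.5,0.6, 0,0,0,0,0,1.5,-1, 0,0,0,0,0,1.5,-1, 0,0,0,0,0,1.5,-1, 0,0,0,0,0,1.5,-1, 0,0,0,0,0,1.5,-1]' 25; python3 nx.py .4523 -.0659 .12 -81
```

```text
time_s: 8.57
position: [0.4531, -0.0658, 0.0106]
tool_rot: [-0.0, 0.997, 0.079, 0.0]
contact_force: [-0.8, 1.1, 6.2]
width: 0.0435
turn [-0.   -0.01  0.  ] shift [-0.012 -0.002 -1.823] dist 0.109 jaw now -81.0 q [-0.41  0.51  0.58  2.24 -0.55  0.54 -0.82] f [-0.8  1.1  6.2] w 0.0435 pos [ 0.4531 -0.0658  0.0106] t 8.6
```

```bash
python3 -m inch '[0,0,0,0,0,-0.5,-1, 0,0,0,0,0,-1.2,-1, 0,0,0,0,0,-2.2,-1, 0,0,0,0,0,-2.4,-1, 0,0,0,0,0,-2.4,-1]'; python3 nx.py .5295 .2742 .12 -82
```

```text
time_s: 9.2
position: [0.4527, -0.0655, 0.1542]
tool_rot: [-0.001, 0.997, 0.079, 0.0]
contact_force: [0.5, 1.5, -0.8]
width: 0.043
turn [-0.01 -0.01  0.13] shift [ 2.155 -5.389  0.578] dist 0.35 jaw now -80.9 q [-0.66  0.25  0.84  2.14 -0.25  0.85 -1.08] f [ 0.5  1.5 -0.8] w 0.043 pos [ 0.4527 -0.0655  0.1542] t 9.2
```

```bash
python3 -m inch '[0,0,0.02,0.36,-0.9,0,-1, 0,0,0.04,0.72,-1.8,0,-1, 0,0,0.06,1.08,-2.7,0,-1, 0,0,0.08,1.44,-3.6,0,-1, 0,0,0.1,1.8,-4.5,0.1,-1, 0,0,0.13,2.15,-5.39,0.58,-1, 0,0,0.13,2.15,-5.39,0.58,-1, 0,0,0.13,2.15,-5.39,0.58,-1, 0,0,0.13,2.15,-5.39,0.58,-1]'; python3 nx.py .5295 .2742 .0148 -82
```

```text
time_s: 10.32
position: [0.5295, 0.2714, 0.1191]
tool_rot: [0.0, 0.998, 0.068, -0.0]
contact_force: [-0.4, -0.2, -0.5]
width: 0.0433
turn [ 0.01  0.01 -0.03] shift [ 0.008 -0.048  1.738] dist 0.104 jaw now -82.2 q [-1.04  0.52  0.68  1.86 -0.41  0.9  -1.6 ] f [-0.4 -0.2 -0.5] w 0.0433 pos [0.5295 0.2714 0.1191] t 10.3
```

```bash
python3 -m inch '[0,0,0,0.01,-0.04,0.8,-1, 0,0,0,0.01,-0.04,1.3,-1, 0,0,0,0.01,-0.04,1.55,-1, 0,0,0,0.01,-0.04,1.65,-1, 0,0,0,0.01,-0.04,1.69,-1, 0,0,0,0.01,-0.04,1.69,-1, 0,0,0,0.01,-0.04,1.69,-1]'; python3 nx.py .5295 .2742 .0143 -82
python3 - <<'E'
from h import *
s=env.read_camera('scene')
crop(s,400,60,160,120,'s5',5)
E
```

```text
time_s: 11.2
position: [0.5302, 0.2764, 0.0187]
tool_rot: [-0.0, 0.998, 0.07, 0.001]
contact_force: [-0.6, -1.2, -1.1]
width: 0.0432
turn [-0.01 -0.01 -0.  ] shift [-0.016  0.035  0.073] dist 0.005 jaw now -82.0 q [-0.97  0.66  0.57  1.91 -0.52  0.73 -1.52] f [-0.6 -1.2 -1.1] w 0.0432 pos [0.5302 0.2764 0.0187] t 11.2
```

View pics/s5.png

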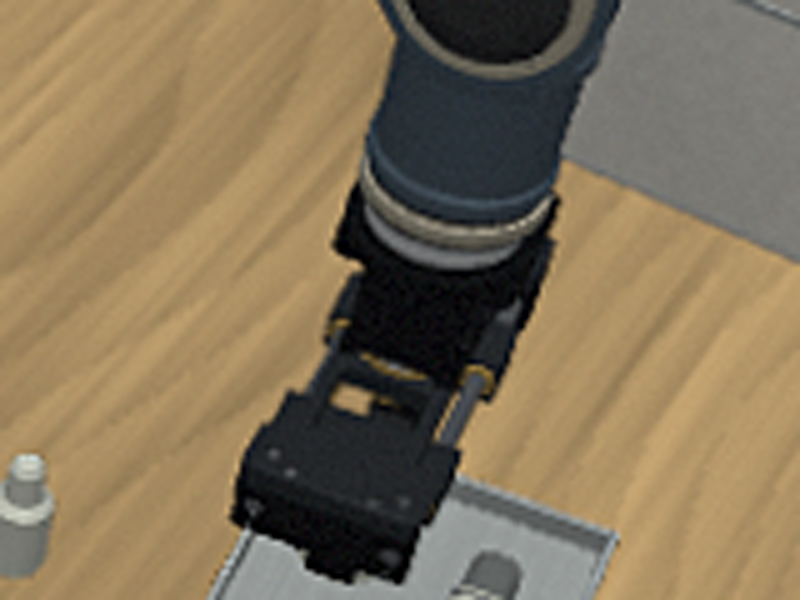

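The view is hidden by the hand, so I'll go by feel.

```bash
python3 -m inch '[0,0,0,0,0,0.03,-1, 0,0,0,0,0,0.05,-1, 0,0,0,0,0,0.05,-1, 0,0,0,0,0,0.05,-1]'; python3 nx.py .5295 .2742 .0143 -82
```

```text
time_s: 11.75
position: [0.5297, 0.2761, 0.0149]
tool_rot: [0.0, 0.998, 0.07, -0.0]
contact_force: [-0.6, -1.1, -1.0]
width: 0.0431
turn [ 0.  0. -0.] shift [-0.008  0.031  0.01 ] dist 0.002 jaw now -82.0 q [-0.96  0.66  0.57  1.91 -0.53  0.72 -1.51] f [-0.6 -1.1 -1. ] w 0.0431 pos [0.5297 0.2761 0.0149] t 11.8
```

```bash
python3 -m inch '[0,0,0,0,0,0.02,-1, 0,0,0,0,0,0.02,-1, 0,0,0,0,0,0.03,-1, 0,0,0,0,0,0.03,-1]'; python3 nx.py .5295 .2742 .0143 -82
```

```text
time_s: 12.25
position: [0.5298, 0.2761, 0.0146]
tool_rot: [-0.001, 0.998, 0.069, -0.0]
contact_force: [-3.3, -0.5, 10.4]
width: 0.0429
turn [-0.01  0.   -0.  ] shift [-0.009  0.031  0.005] dist 0.002 jaw now -82.0 q [-0.96  0.66  0.57  1.91 -0.53  0.72 -1.51] f [-3.3 -0.5 10.4] w 0.0429 pos [0.5298 0.2761 0.0146] t 12.2
```

Contact at 10 N. Release and rise.

```bash
python3 -m inch '[0,0,0,0,0,0.01,0.25, 0,0,0,0,0,0.01,0.25, 0,0,0,0,0,0.01,0.25, 0,0,0,0,0,-0.6,0.25, 0,0,0,0,0,-1.5,0.25, 0,0,0,0,0,-2.4,0.25, 0,0,0,0,0,-2.4,0.25]'; python3 nx.py .637 .0125 .13 5
```

```text
time_s: 13.12
position: [0.5327, 0.277, 0.1615]
tool_rot: [-0.002, 0.998, 0.069, 0.004]
contact_force: [-0.4, 0.4, 0.1]
width: 0.054
turn [  0.02  -0.07 -10.88] shift [1.107 4.609 0.516] dist 0.286 jaw now -82.0 q [-1.07  0.47  0.71  1.82 -0.37  0.97 -1.64] f [-0.4  0.4  0.1] w 0.054 pos [0.5327 0.277  0.1615] t 13.1
```

```bash
python3 -m inch '[0,0,-10.88,1.11,4.61,0.5,0.3, 0,0,-10.88,1.11,4.61,0.5,0.3, 0,0,-10.88,1.11,4.61,0.5,0.3, 0,0,-10.88,1.11,4.61,0.5,0.3, 0,0,-10.88,1.11,4.61,0.5,0.3, 0,0,-10.88,1.11,4.61,0.5,0.3, 0,0,-10.88,1.11,4.61,0.5,0.3, 0,0,-10.88,1.11,4.61,0.5,0.3, 0,0,-10.88,1.11,4.61,0.5,0.3, 0,0,-10.88,1.11,4.61,0.5,0.3, 0,0,-10.88,1.11,4.61,0.5,0.3]'; python3 nx.py .637 .0125 .13 5
python3 - <<'E'
from h import *
s=env.read_camera('scene');t=env.read_camera('top')
crop(s,400,110,160,210,'s6',2.8);crop(t,100,100,220,165,'t6',3.6)
E
```

```text
time_s: 14.5
position: [0.6339, 0.0115, 0.1268]
tool_rot: [-0.0, 0.676, 0.737, -0.0]
contact_force: [0.1, 0.0, -0.0]
width: 0.0564
turn [-0.    0.   -0.01] shift [ 0.013  0.053 -0.054] dist 0.005 jaw now 4.9 q [-0.32  0.51  0.32  1.75 -0.19  0.92  0.17] f [ 0.1  0.  -0. ] w 0.0564 pos [0.6339 0.0115 0.1268] t 14.5
```

View pics/s6.png

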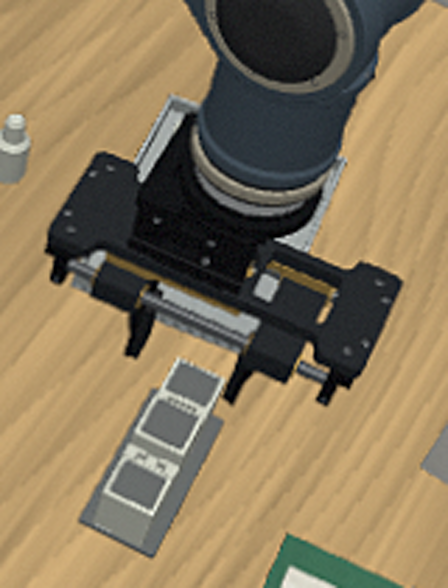

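View pics/t6.png

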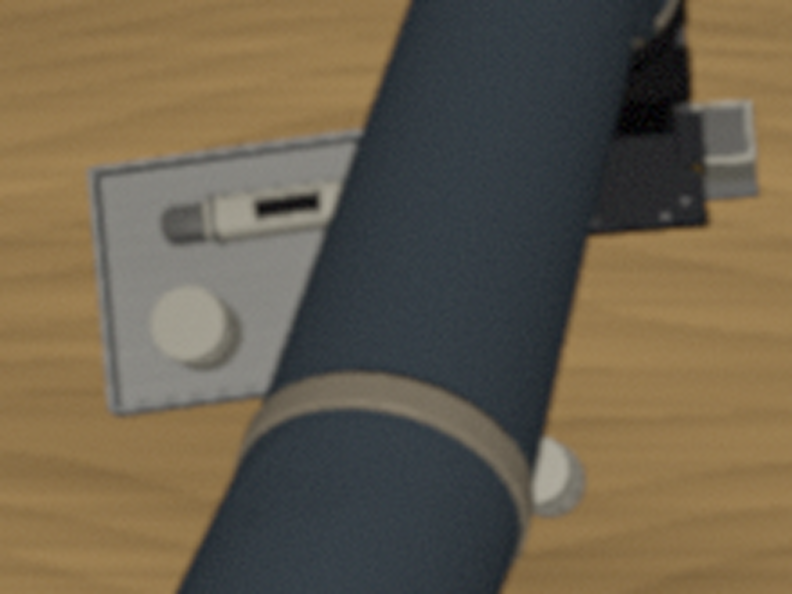

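The jar stands in the tray at top crop (190,325), clear of the injector. The fingers straddle the middle box in x.

```bash
python3 - <<'E'
from h import *
print(proj('scene',[env.read_state()['position'],[.637,.0125,.062]]), (400+132/2.8+400+232/2.8)/2,(110+355/2.8+110+400/2.8)/2)
E
python3 -m inch '[0,0,0,0.013,0.04,0.6,0.3, 0,0,0,0.013,0.04,1.2,0.3, 0,0,0,0.013,0.04,1.65,0.3, 0,0,0,0.013,0.04,1.72,0.3, 0,0,0,0.013,0.04,1.72,0.3]' 30; python3 nx.py .637 .0125 .022 5
```

```text
[[464.79287435 240.86880236]
 [459.31829133 261.38300036]] 465.0 244.82142857142856
time_s: 15.22
position: [0.6368, 0.0124, 0.0245]
tool_rot: [0.0, 0.676, 0.737, 0.0]
contact_force: [-0.0, 0.1, 0.5]
width: 0.0565
turn [0.01 0.   0.  ] shift [0.001 0.003 0.041] dist 0.002 jaw now 5.0 q [-0.28  0.64  0.28  1.8  -0.24  0.74  0.21] f [-0.   0.1  0.5] w 0.0565 pos [0.6368 0.0124 0.0245] t 15.2
```

```bash
python3 -m inch '[0,0,0,0,0,0,-0.1, 0,0,0,0,0,0,-0.1, 0,0,0,0,0,0,-0.2, 0,0,0,0,0,0,-1, 0,0,0,0,0,0,-1, 0,0,0,0,0,0,-1]' 30; python3 nx.py .637 .0125 .1 5; python3 -m inch '[0,0,0,0,0,-0.15,-1, 0,0,0,0,0,-0.3,-1, 0,0,0,0,0,-0.3,-1]';python3 nx.py .637 .0125 .1 5
python3 - <<'E'
from h import *
s=env.read_camera('scene')
crop(s,400,190,120,120,'s7',5)
E
```

```text
time_s: 15.98
position: [0.6366, 0.0125, 0.0244]
tool_rot: [0.0, 0.675, 0.737, 0.0]
contact_force: [-1.6, 0.5, 3.9]
width: 0.0357
turn [ 0. -0.  0.] shift [ 0.     0.007 -1.26 ] dist 0.076 jaw now 5.0 q [-0.28  0.64  0.28  1.8  -0.24  0.74  0.21] f [-1.6  0.5  3.9] w 0.0357 pos [0.6366 0.0125 0.0244] t 16.0
time_s: 16.35
position: [0.637, 0.0124, 0.0429]
tool_rot: [0.001, 0.676, 0.737, 0.001]
contact_force: [0.6, 0.1, -1.0]
width: 0.0357
turn [ 0.01 -0.    0.  ] shift [ 0.002  0.002 -0.952] dist 0.057 jaw now 5.0 q [-0.29  0.61  0.28  1.79 -0.24  0.77  0.2 ] f [ 0.6  0.1 -1. ] w 0.0357 pos [0.637  0.0124 0.0429] t 16.4
```

View pics/s7.png

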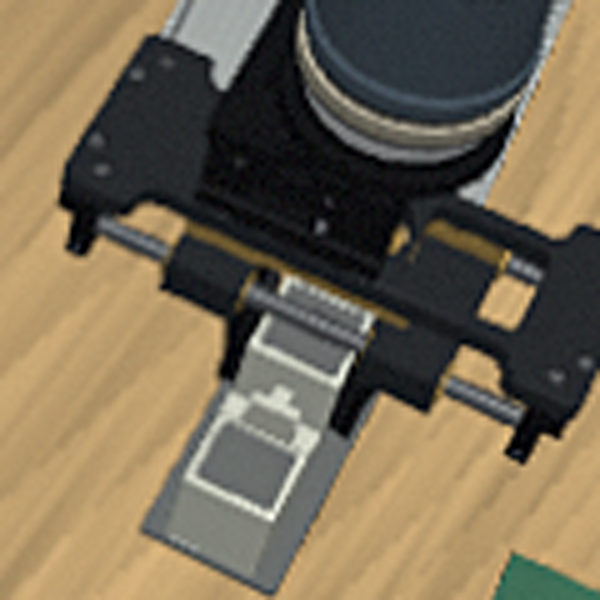

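The box has risen in the fingers, its rib shows in the slot at crop (280,410), the organiser has stayed put, and the lifting force is about 1 N. Continuing straight up.

```bash
python3 -m inch '[0,0,0,0,0,-0.3,-1, 0,0,0,0,0,-0.6,-1, 0,0,0,0,0,-0.9,-1, 0,0,0,0,0,-1.2,-1, 0,0,0,0,0,-1.6,-1, 0,0,0,0,0,-1.8,-1, 0,0,0,0,0,-1.8,-1]'; python3 nx.py .5421 .185 .14 -82
python3 - <<'E'
from h import *
s=env.read_camera('scene')
crop(s,400,160,120,150,'s8',4)
E
```

```text
time_s: 17.27
position: [0.6369, 0.0124, 0.1511]
tool_rot: [0.001, 0.675, 0.737, 0.001]
contact_force: [0.6, -0.3, -0.7]
width: 0.0358
turn [ 1.000e-02 -1.000e-02  1.088e+01] shift [ 3.004 -1.323  0.183] dist 0.197 jaw now 5.0 q [-0.32  0.48  0.33  1.72 -0.18  0.97  0.16] f [ 0.6 -0.3 -0.7] w 0.0358 pos [0.6369 0.0124 0.1511] t 17.3
```

View pics/s8.png

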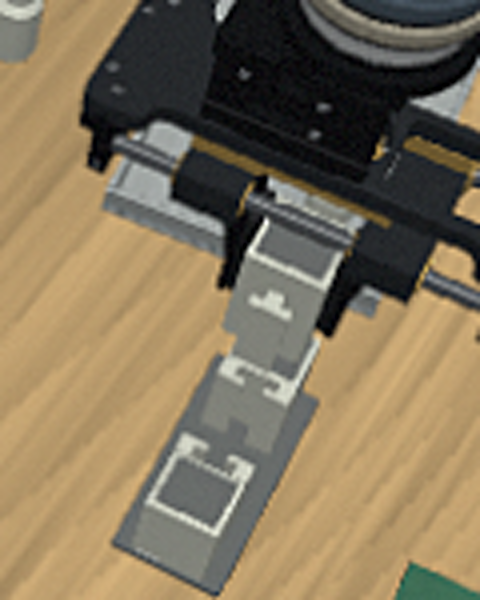

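The compartment is free and the organiser is unmoved. Carrying it to the tray.

```bash
python3 -m inch '[0,0,1.3,0.3,-0.13,0,-1, 0,0,2.6,0.6,-0.3,0,-1, 0,0,3.9,1.0,-0.45,0,-1, 0,0,5.2,1.5,-0.65,0,-1, 0,0,6.5,2.0,-0.9,0,-1, 0,0,7.8,2.5,-1.1,0,-1, 0,0,9.1,3.0,-1.32,0.1,-1, 0,0,10.4,3.0,-1.32,0.18,-1, 0,0,10.88,3.0,-1.32,0.18,-1, 0,0,10.88,3.0,-1.32,0.18,-1, 0,0,10.88,3.0,-1.32,0.18,-1]'; python3 nx.py .5421 .185 .0284 -82
python3 - <<'E'
from h import *
s=env.read_camera('scene');t=env.read_camera('top')
crop(s,380,90,180,180,'s9',4);crop(t,100,100,220,165,'t9',3.6)
E
```

```text
time_s: 18.7
position: [0.5414, 0.1846, 0.1387]
tool_rot: [0.0, 0.998, 0.07, -0.0]
contact_force: [0.3, -0.2, -0.2]
width: 0.0355
turn [0.   0.01 0.  ] shift [ 0.014 -0.005  1.838] dist 0.11 jaw now -82.0 q [-0.91  0.45  0.68  1.9  -0.36  0.91 -1.49] f [ 0.3 -0.2 -0.2] w 0.0355 pos [0.5414 0.1846 0.1387] t 18.7
```

View pics/s9.png

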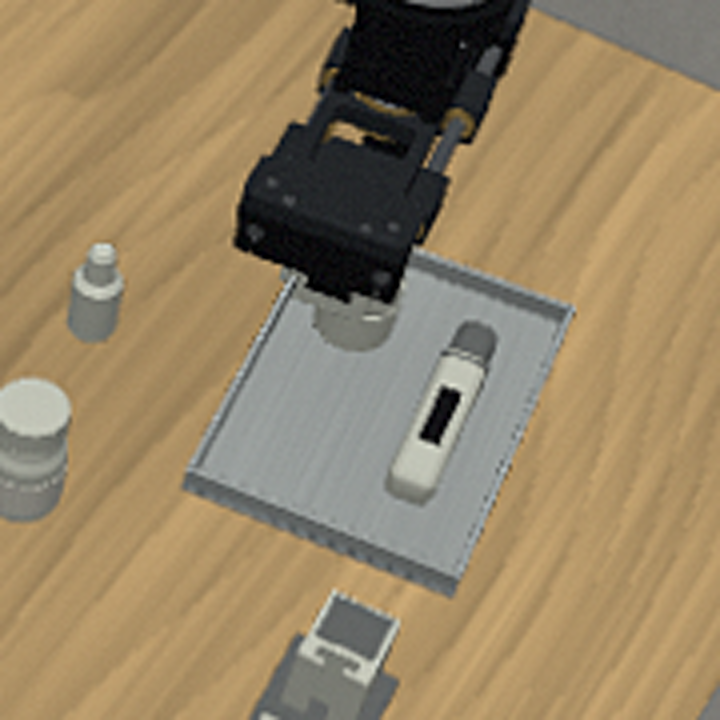

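View pics/t9.png

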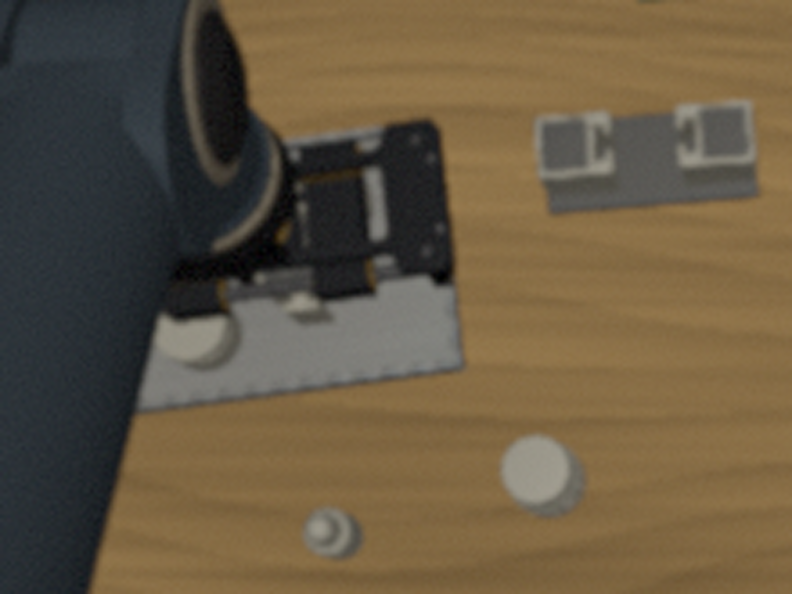

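The box is over the near, lower-right part of the tray, and the jar and injector are clear. Descending gently.

```bash
python3 -m inch '[0,0,0,0.01,0,0.7,-1, 0,0,0,0.01,0,1.3,-1, 0,0,0,0.01,0,1.7,-1, 0,0,0,0.01,0,1.84,-1, 0,0,0,0.01,0,1.88,-1, 0,0,0,0.01,0,1.88,-1, 0,0,0,0.01,0,1.88,-1]'; python3 nx.py .5421 .185 .0224 -82
```

```text
time_s: 19.68
position: [0.543, 0.1851, 0.0273]
tool_rot: [-0.0, 0.998, 0.07, 0.001]
contact_force: [0.6, -0.8, -0.1]
width: 0.036
turn [-0.01 -0.01 -0.  ] shift [-0.015  0.     0.081] dist 0.005 jaw now -82.0 q [-0.82  0.61  0.57  1.97 -0.49  0.7  -1.38] f [ 0.6 -0.8 -0.1] w 0.036 pos [0.543  0.1851 0.0273] t 19.7
```

```bash
python3 -m inch '[0,0,0,0,0,0.03,-1, 0,0,0,0,0,0.06,-1, 0,0,0,0,0,0.07,-1, 0,0,0,0,0,0.07,-1]'; python3 nx.py .5421 .185 .0224 -82
```

```text
time_s: 20.18
position: [0.5422, 0.1849, 0.0224]
tool_rot: [-0.0, 0.998, 0.07, -0.0]
contact_force: [-1.6, 0.1, 3.8]
width: 0.0359
turn [-0.  0. -0.] shift [-0.002 -0.001 -0.   ] dist 0.0 jaw now -82.0 q [-0.82  0.61  0.56  1.97 -0.5   0.7  -1.38] f [-1.6  0.1  3.8] w 0.0359 pos [0.5422 0.1849 0.0224] t 20.2
```

```bash
python3 -m inch '[0,0,0,0,0,0.01,0.15, 0,0,0,0,0,0.01,0.15, 0,0,0,0,0,0.01,0.15, 0,0,0,0,0,-0.6,0.15, 0,0,0,0,0,-1.4,0.15, 0,0,0,0,0,-2.2,0.15, 0,0,0,0,0,-2.2,0.3, 0,0,0,0,0,-2.2,0.3]'; python3 nx.py .3445 -.299 .12 -56
```

```text
time_s: 21.18
position: [0.5417, 0.1849, 0.1536]
tool_rot: [-0.0, 0.998, 0.07, -0.001]
contact_force: [0.2, -0.1, -0.1]
width: 0.0556
turn [-0.    0.01 -3.25] shift [-4.374  7.531  0.562] dist 0.524 jaw now -82.0 q [-0.93  0.44  0.7   1.89 -0.34  0.94 -1.5 ] f [ 0.2 -0.1 -0.1] w 0.0556 pos [0.5417 0.1849 0.1536] t 21.2
```

```bash
python3 nx.py .50 -.10 .15 -70; python3 nx.py .3445 -.299 .10 -56
```

```text
turn [-0.    0.01 -1.5 ] shift [-1.348  4.607  0.06 ] dist 0.288 jaw now -82.0 q [-0.93  0.44  0.7   1.89 -0.34  0.94 -1.5 ] f [ 0.2 -0.1 -0.1] w 0.0556 pos [0.5417 0.1849 0.1536] t 21.2
turn [-0.    0.01 -3.25] shift [-4.374  7.531  0.896] dist 0.525 jaw now -82.0 q [-0.93  0.44  0.7   1.89 -0.34  0.94 -1.5 ] f [ 0.2 -0.1 -0.1] w 0.0556 pos [0.5417 0.1849 0.1536] t 21.2
```

```bash
python3 -m inch '[0,0,-0.3,-0.3,1,0,0.3, 0,0,-0.6,-0.6,2,0,0.3, 0,0,-0.9,-0.9,3,0,0.3, 0,0,-1.2,-1.2,4,0,0.3, 0,0,-1.5,-1.35,4.6,0.06,0.3, 0,0,-2,-2.1,5.3,0.06,0.3, 0,0,-2.5,-2.8,6,0.2,0.3, 0,0,-3,-3.5,6.7,0.5,0.3, 0,0,-3.25,-4.2,7.4,0.8,0.3, 0,0,-3.25,-4.37,7.53,0.9,0.3, 0,0,-3.25,-4.37,7.53,0.9,0.3, 0,0,-3.25,-4.37,7.53,0.9,0.3, 0,0,-3.25,-4.37,7.53,0.9,0.3]' 25; python3 nx.py .3445 -.299 .005 -56
python3 - <<'E'
from h import *
s=env.read_camera('scene');t=env.read_camera('top')
crop(s,140,200,240,180,'s10',3.3);crop(t,90,90,240,180,'t10',3.3)
E
```

```text
time_s: 22.8
position: [0.3463, -0.298, 0.1001]
tool_rot: [-0.0, 0.956, 0.293, 0.0]
contact_force: [0.3, 0.4, -0.6]
width: 0.0567
turn [-0.   -0.    0.02] shift [-0.035 -0.003  1.584] dist 0.095 jaw now -55.9 q [ 0.04  0.33  0.7   2.19 -0.32  0.72 -0.01] f [ 0.3  0.4 -0.6] w 0.0567 pos [ 0.3463 -0.298   0.1001] t 22.8
```

View pics/s10.png

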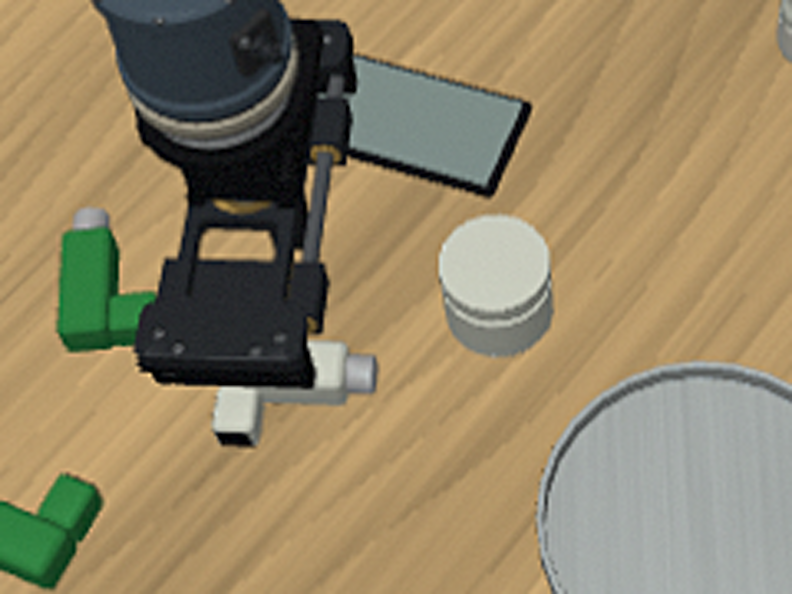

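View pics/t10.png

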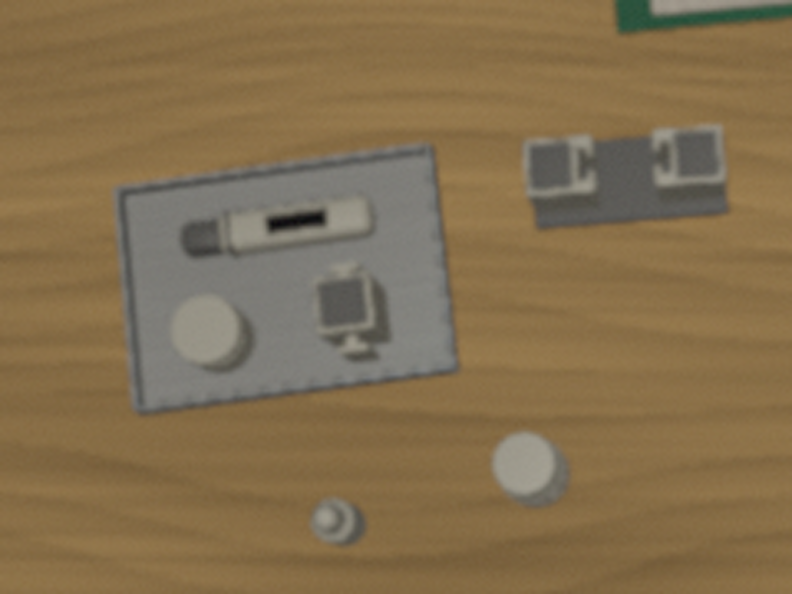

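The tray has all three items, well separated: injector at crop (280,225), jar (207,330) and box (345,305). The hand is over the white inhaler's barrel. Descending.

```bash
python3 -m inch '[0,0,0,-0.02,0,0.7,0.3, 0,0,0,-0.02,0,1.2,0.3, 0,0,0,-0.02,0,1.5,0.3, 0,0,0,-0.02,0,1.57,0.3, 0,0,0,-0.02,0,1.57,0.3, 0,0,0,-0.02,0,1.57,-1, 0,0,0,-0.02,0,1.57,-1, 0,0,0,-0.02,0,1.57,-1, 0,0,0,-0.02,0,1.57,-1]' 25; python3 nx.py .3445 -.299 .005 -56
```

```text
time_s: 24.02
position: [0.3445, -0.2996, 0.0061]
tool_rot: [0.0, 0.956, 0.292, 0.0]
contact_force: [-0.1, 0.9, 2.8]
width: 0.0296
turn [ 0. -0. -0.] shift [ 0.006 -0.008  0.019] dist 0.001 jaw now -56.0 q [ 0.19  0.51  0.54  2.24 -0.53  0.52  0.17] f [-0.1  0.9  2.8] w 0.0296 pos [ 0.3445 -0.2996  0.0061] t 24.0
```

```bash
python3 -m inch '[0,0,0,0,0,-0.5,-1, 0,0,0,0,0,-1.2,-1, 0,0,0,0,0,-2.0,-1, 0,0,0,0,0,-2.2,-1, 0,0,0,0,0,-2.2,-1, 0,0,0,0,0,-2.2,-1]'; python3 nx.py .5545 -.204 .12 -56
python3 - <<'E'
from h import *
s=env.read_camera('scene')
crop(s,140,160,240,180,'s11',3.3)
E
```

```text
time_s: 24.78
position: [0.3435, -0.2987, 0.1366]
tool_rot: [-0.001, 0.956, 0.292, -0.001]
contact_force: [0.0, -0.9, -0.6]
width: 0.0296
turn [-0.02  0.01 -0.  ] shift [3.799 0.658 0.27 ] dist 0.232 jaw now -56.0 q [-0.03  0.27  0.77  2.16 -0.26  0.81 -0.07] f [ 0.  -0.9 -0.6] w 0.0296 pos [ 0.3435 -0.2987  0.1366] t 24.8
```

View pics/s11.png

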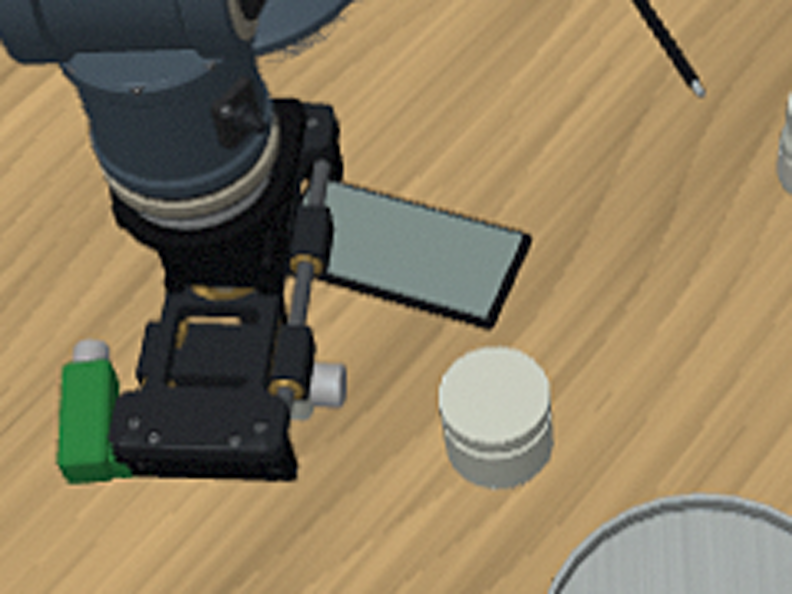

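The inhaler is up in the hand, with its canister visible at crop (330,385). Moving to the dish.

```bash
python3 -m inch '[0,0,0,0.95,0.17,0,-1, 0,0,0,1.9,0.33,0,-1, 0,0,0,2.85,0.5,0.1,-1, 0,0,0,3.8,0.66,0.27,-1, 0,0,0,3.8,0.66,0.27,-1, 0,0,0,3.8,0.66,0.27,-1, 0,0,0,3.8,0.66,0.27,-1]'; python3 nx.py .5545 -.204 .0121 -56
python3 - <<'E'
from h import *
s=env.read_camera('scene');t=env.read_camera('top')
crop(s,240,200,240,220,'s12',2.7);crop(t,320,90,160,160,'t12',3.6)
E
```

```text
time_s: 25.7
position: [0.5539, -0.2063, 0.1214]
tool_rot: [-0.0, 0.957, 0.291, -0.001]
contact_force: [-0.0, -0.6, -0.5]
width: 0.0297
turn [-0.01  0.01 -0.02] shift [ 0.032 -0.025  1.821] dist 0.109 jaw now -56.2 q [-0.2   0.51  0.66  1.87 -0.39  0.9  -0.33] f [-0.  -0.6 -0.5] w 0.0297 pos [ 0.5539 -0.2063  0.1214] t 25.7
```

View pics/s12.png

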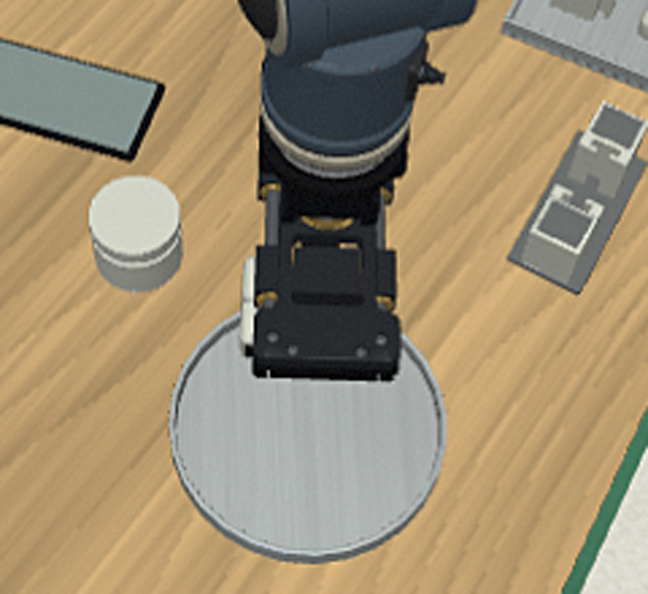

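View pics/t12.png

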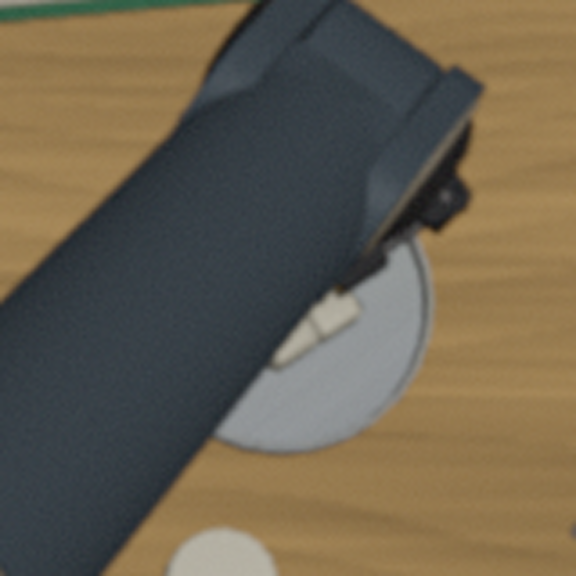

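The inhaler is over the near-left of the dish and level. Lowering.

```bash
python3 -m inch '[0,0,0,0.02,-0.02,0.7,-1, 0,0,0,0.02,-0.02,1.3,-1, 0,0,0,0.02,-0.02,1.65,-1, 0,0,0,0.02,-0.02,1.78,-1, 0,0,0,0.02,-0.02,1.8,-1, 0,0,0,0.02,-0.02,1.8,-1, 0,0,0,0.02,-0.02,1.8,-1]'; python3 nx.py .5545 -.204 .0101 -56
```

```text
time_s: 26.68
position: [0.5565, -0.2036, 0.0146]
tool_rot: [0.0, 0.956, 0.292, 0.001]
contact_force: [0.1, 0.4, -0.8]
width: 0.0298
turn [ 0.01 -0.01 -0.  ] shift [-0.033 -0.013  0.076] dist 0.005 jaw now -56.0 q [-0.12  0.65  0.55  1.93 -0.51  0.71 -0.24] f [ 0.1  0.4 -0.8] w 0.0298 pos [ 0.5565 -0.2036  0.0146] t 26.7
```

```bash
python3 -m inch '[0,0,0,0,0,0.03,-1, 0,0,0,0,0,0.05,-1, 0,0,0,0,0,0.065,-1, 0,0,0,0,0,0.065,-1]'; python3 nx.py .5545 -.204 .0101 -56
```

```text
time_s: 27.18
position: [0.5559, -0.2033, 0.0102]
tool_rot: [-0.0, 0.956, 0.292, 0.0]
contact_force: [-1.9, 1.0, 5.4]
width: 0.0296
turn [-0. -0. -0.] shift [-0.026 -0.003  0.002] dist 0.002 jaw now -56.0 q [-0.12  0.66  0.55  1.93 -0.52  0.7  -0.24] f [-1.9  1.   5.4] w 0.0296 pos [ 0.5559 -0.2033  0.0102] t 27.2
```

```bash
python3 -m inch '[0,0,0,0,0,0,-0.05, 0,0,0,0,0,0,-0.05, 0,0,0,0,0,0,-0.05, 0,0,0,0,0,-0.6,-0.05, 0,0,0,0,0,-1.4,0, 0,0,0,0,0,-2.4,0.3, 0,0,0,0,0,-2.4,0.5, 0,0,0,0,0,-2.4,0.5]'; python3 nx.py .4423 .0689 .14 33
```

```text
time_s: 28.18
position: [0.5555, -0.2029, 0.1533]
tool_rot: [-0.0, 0.956, 0.292, -0.0]
contact_force: [-0.4, 0.3, -0.2]
width: 0.0626
turn [-1.000e-02 -1.000e-02 -1.113e+01] shift [ 0.969 -4.81   0.227] dist 0.295 jaw now -56.0 q [-0.23  0.47  0.69  1.84 -0.36  0.96 -0.36] f [-0.4  0.3 -0.2] w 0.0626 pos [ 0.5555 -0.2029  0.1533] t 28.2
```

```bash
python3 -m inch '[0,0,-11.13,0.97,-4.81,0.23,0.5, 0,0,-11.13,0.97,-4.81,0.23,0.5, 0,0,-11.13,0.97,-4.81,0.23,0.5, 0,0,-11.13,0.97,-4.81,0.23,0.5, 0,0,-11.13,0.97,-4.81,0.23,0.5, 0,0,-11.13,0.97,-4.81,0.23,0.5, 0,0,-11.13,0.97,-4.81,0.23,0.5, 0,0,-11.13,0.97,-4.81,0.23,0.5, 0,0,-11.13,0.97,-4.81,0.23,0.5, 0,0,-11.13,0.97,-4.81,0.23,0.5, 0,0,-11.13,0.97,-4.81,0.23,0.5, 0,0,-11.13,0.97,-4.81,0.23,0.5]'; python3 nx.py .4423 .0689 .022 33
python3 - <<'E'
from h import *
s=env.read_camera('scene');t=env.read_camera('top')
crop(s,240,140,200,280,'s13',2.1);crop(t,320,110,160,160,'t13',3.6)
E
```

```text
time_s: 29.68
position: [0.4426, 0.0685, 0.1397]
tool_rot: [-0.0, 0.477, 0.879, -0.0]
contact_force: [0.7, 0.1, 0.6]
width: 0.0653
turn [-0.01 -0.   -0.  ] shift [8.000e-03 1.000e-03 1.961e+00] dist 0.118 jaw now 33.0 q [-0.55  0.2   0.34  2.16 -0.1   0.8   0.43] f [0.7 0.1 0.6] w 0.0653 pos [0.4426 0.0685 0.1397] t 29.7
```

View pics/s13.png

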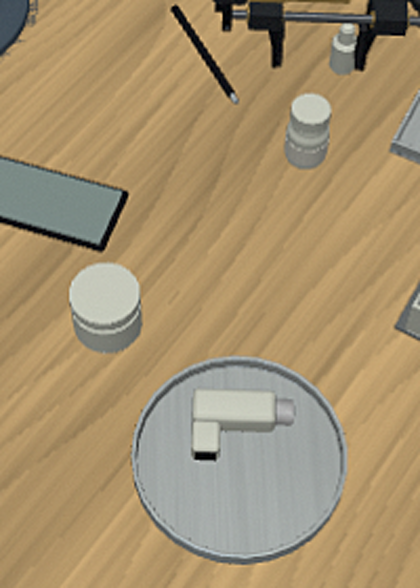

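View pics/t13.png

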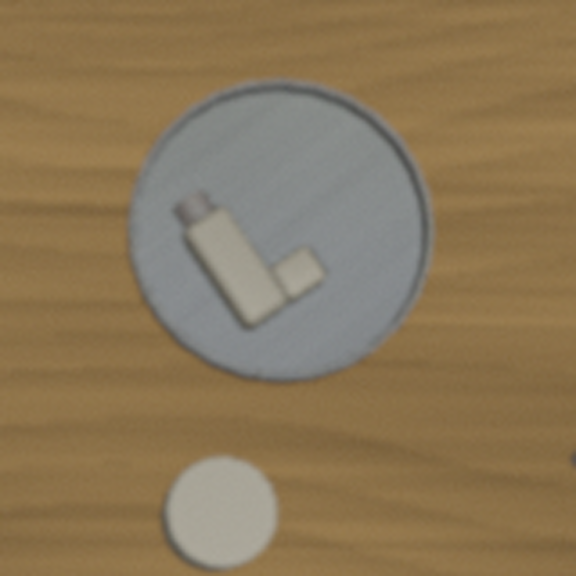

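The inhaler lies flat in the dish at top crop (245,260), with free room to its upper right. Picking up the tablet bottle.

```bash
python3 -m inch '[0,0,0,0.008,0,0.7,0.5, 0,0,0,0.008,0,1.4,0.5, 0,0,0,0.008,0,1.8,0.5, 0,0,0,0.008,0,1.94,0.5, 0,0,0,0.008,0,1.94,0.5, 0,0,0,0.008,0,1.94,0.2, 0,0,0,0.008,0,1.94,-1, 0,0,0,0.008,0,1.94,-1, 0,0,0,0.008,0,1.94,-1, 0,0,0,0.008,0,1.94,-1]' 25; python3 nx.py .4423 .0689 .022 33
```

```text
time_s: 31.02
position: [0.4429, 0.0691, 0.0241]
tool_rot: [0.0, 0.477, 0.879, 0.0]
contact_force: [-1.3, -0.6, 5.7]
width: 0.0412
turn [ 0.01 -0.    0.  ] shift [ 0.004 -0.01   0.035] dist 0.002 jaw now 33.0 q [-0.47  0.42  0.27  2.24 -0.23  0.51  0.55] f [-1.3 -0.6  5.7] w 0.0412 pos [0.4429 0.0691 0.0241] t 31.0
```

```bash
python3 -m inch '[0,0,0,0,0,-0.5,-1, 0,0,0,0,0,-1.2,-1, 0,0,0,0,0,-2.0,-1, 0,0,0,0,0,-2.2,-1, 0,0,0,0,0,-2.2,-1]'; python3 nx.py .6016 -.264 .14 34
```

```text
time_s: 31.65
position: [0.4426, 0.0691, 0.1557]
tool_rot: [0.0, 0.477, 0.879, 0.001]
contact_force: [1.0, 0.8, -1.1]
width: 0.041
turn [ 0.01 -0.   -0.12] shift [-6.099 -0.804  0.26 ] dist 0.369 jaw now 33.0 q [-0.57  0.18  0.37  2.14 -0.09  0.83  0.42] f [ 1.   0.8 -1.1] w 0.041 pos [0.4426 0.0691 0.1557] t 31.6
```

```bash
python3 -m inch '[0,0,0,-0.8,-0.1,0,-1, 0,0,0,-1.7,-0.23,0,-1, 0,0,0,-2.6,-0.34,0,-1, 0,0,-0.06,-3.5,-0.46,0,-1, 0,0,-0.12,-4.4,-0.58,0,-1, 0,0,-0.12,-5.3,-0.7,0.1,-1, 0,0,-0.12,-6.1,-0.8,0.26,-1, 0,0,-0.12,-6.1,-0.8,0.26,-1, 0,0,-0.12,-6.1,-0.8,0.26,-1, 0,0,-0.12,-6.1,-0.8,0.26,-1]'; python3 nx.py .6016 -.264 .0281 34
python3 - <<'E'
from h import *
s=env.read_camera('scene')
crop(s,240,200,240,220,'s14',2.7)
E
```

```text
time_s: 32.9
position: [0.6014, -0.2622, 0.1392]
tool_rot: [-0.001, 0.469, 0.883, 0.0]
contact_force: [-0.6, 0.3, -0.3]
width: 0.0409
turn [-0.   -0.02  0.01] shift [-0.03  -0.014  1.852] dist 0.111 jaw now 34.1 q [ 0.03  0.54  0.45  1.69 -0.28  0.98  1.18] f [-0.6  0.3 -0.3] w 0.0409 pos [ 0.6014 -0.2622  0.1392] t 32.9
```

View pics/s14.png

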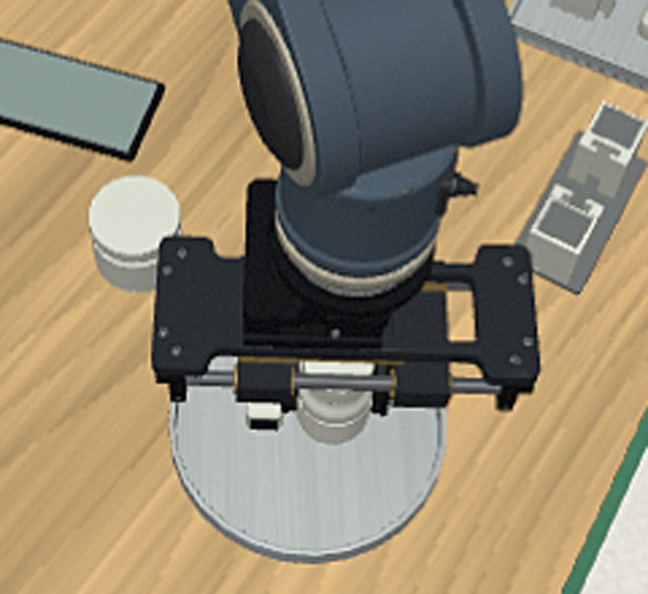

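The bottle hangs upright above the free area. Lowering.

```bash
python3 -m inch '[0,0,0,-0.02,-0.01,0.7,-1, 0,0,0,-0.02,-0.01,1.3,-1, 0,0,0,-0.02,-0.01,1.68,-1, 0,0,0,-0.02,-0.01,1.78,-1, 0,0,0,-0.02,-0.01,1.82,-1, 0,0,0,-0.02,-0.01,1.82,-1, 0,0,0,-0.02,-0.01,1.82,-1]'; python3 nx.py .6016 -.264 .0281 34
```

```text
time_s: 33.83
position: [0.6025, -0.2657, 0.0319]
tool_rot: [0.001, 0.47, 0.883, 0.0]
contact_force: [-0.6, -0.4, 0.1]
width: 0.0412
turn [ 0.01  0.01 -0.  ] shift [0.033 0.003 0.063] dist 0.004 jaw now 34.0 q [ 0.08  0.67  0.4   1.75 -0.35  0.79  1.24] f [-0.6 -0.4  0.1] w 0.0412 pos [ 0.6025 -0.2657  0.0319] t 33.8
```

```bash
python3 -m inch '[0,0,0,0,0,0.03,-1, 0,0,0,0,0,0.05,-1, 0,0,0,0,0,0.06,-1, 0,0,0,0,0,0.06,-1]'; python3 nx.py .6016 -.264 .0281 34
```

```text
time_s: 34.33
position: [0.6021, -0.2656, 0.0282]
tool_rot: [0.0, 0.47, 0.883, 0.0]
contact_force: [-2.3, 1.6, 5.8]
width: 0.0414
turn [ 0. -0. -0.] shift [0.026 0.008 0.002] dist 0.002 jaw now 34.0 q [ 0.08  0.68  0.4   1.75 -0.35  0.78  1.24] f [-2.3  1.6  5.8] w 0.0414 pos [ 0.6021 -0.2656  0.0282] t 34.3
```

Contact. Release, rise well up, then back towards the robot's left so the view is clear.

```bash
python3 -m inch '[0,0,0,0,0,0,0.2, 0,0,0,0,0,0,0.2, 0,0,0,0,0,0,0.2, 0,0,0,0,0,-0.6,0.2, 0,0,0,0,0,-1.4,0.2, 0,0,0,0,0,-2.3,0.2, 0,0,0,0,0,-3,0.2, 0,0,0,0,0,-3,0.2]'; python3 nx.py .43 -.02 .2 34
```

```text
time_s: 35.33
position: [0.6038, -0.2668, 0.2113]
tool_rot: [0.004, 0.47, 0.883, 0.001]
contact_force: [1.1, -0.2, -0.9]
width: 0.0524
turn [ 0.03  0.05 -0.  ] shift [ 5.032 -0.106  0.157] dist 0.302 jaw now 34.0 q [ 0.01  0.48  0.49  1.61 -0.24  1.1   1.15] f [ 1.1 -0.2 -0.9] w 0.0524 pos [ 0.6038 -0.2668  0.2113] t 35.3
```

```bash
python3 -m inch '[0,0,0,1,0,0,0.2, 0,0,0,2,0,0,0.2, 0,0,0,3,0,0,0.2, 0,0,0,4,0,0,0.2, 0,0,0,5,0,0,0.2, 0,0,0,5,0,0,0.2, 0,0,0,5,0,0,0.2, 0,0,0,5,0,0,0.2]'
python3 - <<'E'
from h import *
for n in('scene','top'): cv2.imwrite(f'pics/{n}F.png',env.read_camera(n)[:,:,::-1])
s=env.read_state();print(np.round(s['joint_velocities'],3),np.round(s['contact_force'],1))
E
```

```text
time_s: 36.33
position: [0.4348, -0.0179, 0.207]
tool_rot: [0.0, 0.471, 0.882, -0.0]
contact_force: [-0.9, -0.1, 0.4]
width: 0.0521
[-0.002 -0.003 -0.004  0.001  0.002  0.003 -0.002] [ 0.  -0.2 -0.1]
```

View pics/sceneF.png

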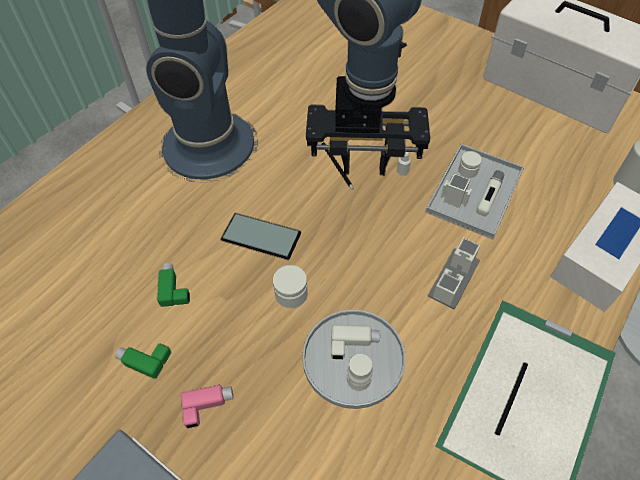

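View pics/topF.png

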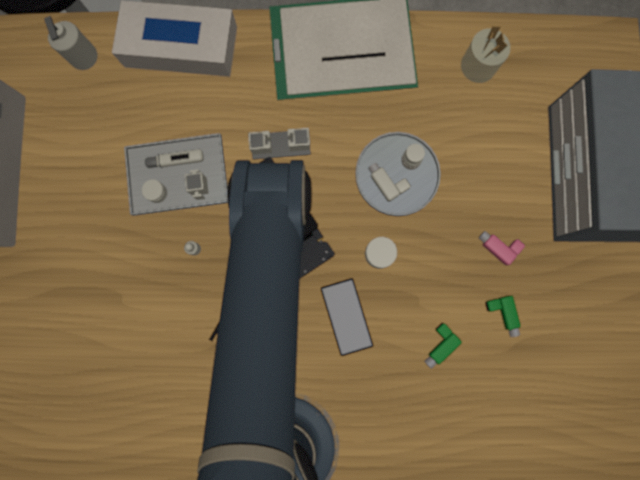

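Both views show everything in place: the injector, jar and box in the tray around top (175,175), and the inhaler and bottle in the dish at (388,182) and (414,155). The organiser, big jar, dropper and look-alikes are where they were.

```bash
python3 - <<'E'
from m import *
for f in('0','F'):
    im=cv2.imread(f'pics/top{f}.png')[:,:,::-1]
    for nm,b in(('big',(355,225,55,55)),('drop',(178,235,30,30))):
        c=max(comps(im,'top',110,60,b,20),key=cv2.contourArea);print(f,nm,cv2.boundingRect(c))
    im=cv2.imread(f'pics/scene{f}.png')[:,:,::-1]
    c=max(comps(im,'s',20,75,(420,232,70,80),100),key=cv2.contourArea);print(f,'org',cv2.boundingRect(c))
env.finish_job()
E
```

```text
0 big (366, 237, 31, 31)
0 drop (185, 241, 12, 13)
0 org (428, 237, 53, 72)
F big (366, 237, 31, 31)
F drop (184, 241, 14, 14)
F org (428, 237, 52, 72)
the job is handed in; nothing more can be done
```

I made up both kits in the order asked and handed the job in at about 36 s, well under the 131 s limit.

- **Tray:** The auto-injector lies lengthways along the far side. The smaller cream jar and the organiser's middle compartment stand apart from it and from each other.
- **Dish:** The inhaler lies flat, and the tablet bottle stands beside it without touching.
- **Middle compartment:** It came straight up and out with about 1 N of force, and the organiser did not move.
- **Setting down:** Each item was lowered until contact was felt before release, at most about 10 N (the cream jar).

**Last checks:** The final pictures show all five items flat or upright on their floors and separated. In the before and after images the larger jar has not moved. The dropper and the organiser read the same to within 2 pixels. The look-alike inhalers appear untouched, and the arm stands clear of everything.

**Disagreements:** The two cameras differed by 2–5 mm, so I used averages or small corrections. The measured tool height also lagged by 2–5 mm after fast moves, so I made each final lowering by small steps and feel. No check failed.

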